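Make up and clamp a row of first-aid boxes with an adjustable wrench

TASK

Stand all the loose red first-aid boxes upright in the aluminium rail, each pushed flush against its neighbour so that the row starts at the box already screwed to the rail and has no gaps. Only then lock the row: with the adjustable wrench, its worm rolled until the jaws just fit the brass clamp nut, turn the nut clockwise all the way to its stop (never turn it with the fingers). Finally lay the wrench back flat along its blue mat and leave the other things on the table where they are.

Things in the scene. Friction and masses are not known exactly. Their poses are not given: they have to be found in the camera images.
- rail: Aluminium rail fixed on the table: a channel along its y axis, x away from the robot. Origin: at table height, mid-channel, on the +y face of the 50 x 44 x 60 mm red box screwed on at y = -50 to 0 mm. Floor 6 mm up, y = -70 to +225 mm, open at the +y end; back fence's inner face x = +23.5 mm, top 24 mm up; end plate at y = -61 mm. Loose boxes go flush at x = 0, y = 25, 75, 125, 175 mm.
- bar (a joint): Travel in m of the steel clamp bar along the front of the rail, top 18.5 mm above the table; the nut drives it. Its inner face is at rail x = -30.5 mm at 0 (nut undone) and moves 8 mm per rad of the nut towards the boxes.
- box0: Loose red first-aid box with a white patch on its lid, 44 mm along its x, 50 mm along its y, 60 mm high, about 0.16 kg; origin: centre of its underside, z up. Starts upright on the table, goes upright into the rail with its 50 mm side along the rail, either way round. All alike; two to four are present.
- box1: Loose red first-aid box with a white patch on its lid, 44 mm along its x, 50 mm along its y, 60 mm high, about 0.16 kg; origin: centre of its underside, z up. Starts upright on the table, goes upright into the rail with its 50 mm side along the rail, either way round. All alike; two to four are present.
- box2: Loose red first-aid box with a white patch on its lid, 44 mm along its x, 50 mm along its y, 60 mm high, about 0.16 kg; origin: centre of its underside, z up. Starts upright on the table, goes upright into the rail with its 50 mm side along the rail, either way round. All alike; two to four are present.
- box3: Loose red first-aid box with a white patch on its lid, 44 mm along its x, 50 mm along its y, 60 mm high, about 0.16 kg; origin: centre of its underside, z up. Starts upright on the table, goes upright into the rail with its 50 mm side along the rail, either way round. All alike; two to four are present.
- wrench: Loose steel adjustable wrench, 0.44 kg, lying flat. Origin: underside, where the centre of a fitted 22 mm nut lies (fixed jaw's face at y = +11 mm). x: out of the mouth, away from the handle; y: to the fixed jaw; z up. Head 16 mm thick, x = -62 to +17, y = -29 to +28 mm (movable jaw to -43 when wide); throat wall x = -15. Handle x = -60 to -249 mm. Goes over the nut from above, flat on the table.
- wrench_grip (a point): Point on the wrench's handle near its balance point, at x = -95, y = 0, z = 7 mm in the wrench's frame, axes as the wrench. The handle is 22 mm wide (along y) and 14 mm thick here.
- worm_top (a point): Crown of the wrench's knurled worm, at x = -36, y = -2, z = 23 mm of the wrench, 7 mm proud of the head; a roller 21 mm across, 18 mm long along y. Draw a shut fingertip over it, pressing 3 to 10 N: towards the jaws (+x) closes them, towards the handle opens them, about 0.12 mm per mm of stroke. It resists with 1.5 N and stays put; once the jaws bear on a nut the finger just slips.
- jaw (a joint): Opening between the wrench's jaw faces in m (0 shut, 0.036 fully open); only rolling the worm changes it. It starts at 0.029 to 0.034, too wide. It just fits the nut, 22 mm across its flats, at 0.022; 0.020 to 0.024 is good.
- nut (a joint): Turn of the clamp nut in rad, clockwise from above: starts near 0 (undone, 0 to 0.25), stops at 1.05 (tight). It turns stiffly (about 0.15 N m) and stays where it is left.
- nut_top (a point): Centre of the top of the brass hexagonal clamp nut, 17.5 mm above the table, at x = -34, y = -125 mm of the rail; 22 mm across flats, 25.4 mm across corners, upright, its foot at table height. The point turns with the nut: its x axis points out through a corner, parallel to one pair of flats, so the wrench fits with its x axis along it or any multiple of 60 degrees from it.
- mat: Fixed blue tool mat, 300 mm along its x, 120 mm along its y, 3 mm thick, origin: centre of its underside. The wrench starts on it and goes back lying along it, its grip point near the mat's centre.
- sanitizer: Clear bottle, 56 mm across, 130 mm high; not part of the job
- tape: White roll of tape lying flat, 70 mm across, 22 mm high; not part of the job
- driver: Screwdriver, 190 mm long; not part of the job
- jar: White jar with blue lid, 60 mm across, 75 mm high; not part of the job
- carton: Cardboard carton 70 x 110 x 50 mm; not part of the job
- cup: White mug, 72 mm across, 90 mm high; not part of the job
Things that resemble listed ones, but are neither listed nor needed, are in the scene too. What is shaped like the box3 but green is not meant. Leave any turquoise look-alike of the box0 alone.

How it is judged:
On the way, in this order (a step that is already met when the one before it is completed fails the run):
1. all the loose boxes stand in the rail, flush in one row against the screwed-on box, the nut still undone ((y of box0 in the frame of rail between 0.022 and 0.0275 m or (y of box0 in the frame of rail between 0.072 and 0.079 m and (y of box1 in the frame of rail between 0.022 and 0.0275 m or y of box2 in the frame of rail between 0.022 and 0.0275 m or y of box3 in the frame of rail between 0.022 and 0.0275 m)) or (y of box0 in the frame of rail between 0.122 and 0.1305 m and (y of box1 in the frame of rail between 0.072 and 0.079 m or y of box2 in the frame of rail between 0.072 and 0.079 m or y of box3 in the frame of rail between 0.072 and 0.079 m)) or (y of box0 in the frame of rail between 0.172 and 0.182 m and (y of box1 in the frame of rail between 0.122 and 0.1305 m or y of box2 in the frame of rail between 0.122 and 0.1305 m or y of box3 in the frame of rail between 0.122 and 0.1305 m))) and x of box0 in the frame of rail between -0.012 and 0.005 m and z of box0 in the frame of rail between 0.003 and 0.009 m and angle between each of box0, box1, box2, box3's own z axis and vertical below 0.08 rad and (y of box1 in the frame of rail between 0.022 and 0.0275 m or (y of box1 in the frame of rail between 0.072 and 0.079 m and (y of box0 in the frame of rail between 0.022 and 0.0275 m or y of box2 in the frame of rail between 0.022 and 0.0275 m or y of box3 in the frame of rail between 0.022 and 0.0275 m)) or (y of box1 in the frame of rail between 0.122 and 0.1305 m and (y of box0 in the frame of rail between 0.072 and 0.079 m or y of box2 in the frame of rail between 0.072 and 0.079 m or y of box3 in the frame of rail between 0.072 and 0.079 m)) or (y of box1 in the frame of rail between 0.172 and 0.182 m and (y of box0 in the frame of rail between 0.122 and 0.1305 m or y of box2 in the frame of rail between 0.122 and 0.1305 m or y of box3 in the frame of rail between 0.122 and 0.1305 m))) and x of box1 in the frame of rail between -0.012 and 0.005 m and z of box1 in the frame of rail between 0.003 and 0.009 m and (y of box2 in the frame of rail between 0.022 and 0.0275 m or (y of box2 in the frame of rail between 0.072 and 0.079 m and (y of box0 in the frame of rail between 0.022 and 0.0275 m or y of box1 in the frame of rail between 0.022 and 0.0275 m or y of box3 in the frame of rail between 0.022 and 0.0275 m)) or (y of box2 in the frame of rail between 0.122 and 0.1305 m and (y of box0 in the frame of rail between 0.072 and 0.079 m or y of box1 in the frame of rail between 0.072 and 0.079 m or y of box3 in the frame of rail between 0.072 and 0.079 m)) or (y of box2 in the frame of rail between 0.172 and 0.182 m and (y of box0 in the frame of rail between 0.122 and 0.1305 m or y of box1 in the frame of rail between 0.122 and 0.1305 m or y of box3 in the frame of rail between 0.122 and 0.1305 m))) and x of box2 in the frame of rail between -0.012 and 0.005 m and z of box2 in the frame of rail between 0.003 and 0.009 m and (y of box3 in the frame of rail between 0.022 and 0.0275 m or (y of box3 in the frame of rail between 0.072 and 0.079 m and (y of box0 in the frame of rail between 0.022 and 0.0275 m or y of box1 in the frame of rail between 0.022 and 0.0275 m or y of box2 in the frame of rail between 0.022 and 0.0275 m)) or (y of box3 in the frame of rail between 0.122 and 0.1305 m and (y of box0 in the frame of rail between 0.072 and 0.079 m or y of box1 in the frame of rail between 0.072 and 0.079 m or y of box2 in the frame of rail between 0.072 and 0.079 m)) or (y of box3 in the frame of rail between 0.172 and 0.182 m and (y of box0 in the frame of rail between 0.122 and 0.1305 m or y of box1 in the frame of rail between 0.122 and 0.1305 m or y of box2 in the frame of rail between 0.122 and 0.1305 m))) and x of box3 in the frame of rail between -0.012 and 0.005 m and z of box3 in the frame of rail between 0.003 and 0.009 m and value of joint nut below 0.45 rad), for 0.2 s.
2. the nut is turned to its stop with the wrench, whose jaws just fit it (value of joint jaw between 0.0195 and 0.0245 m and horizontal distance between wrench and nut_top below 0.014 m and height (world z) of wrench below 0.012 m and value of joint nut above 0.95 rad), for 0.2 s.
At the end, for the whole second after the job is handed in: Every box present stands upright in the rail in one row from the screwed-on box, gaps under about 1.5 mm (2.5 mm at the first); nut turned at least 0.93 rad; wrench lies still and flat along its mat (within 0.5 rad, its grip point within 60 mm lengthwise, 45 mm crosswise of the mat's centre) ((y of box0 in the frame of rail between 0.022 and 0.0275 m or (y of box0 in the frame of rail between 0.072 and 0.079 m and (y of box1 in the frame of rail between 0.022 and 0.0275 m or y of box2 in the frame of rail between 0.022 and 0.0275 m or y of box3 in the frame of rail between 0.022 and 0.0275 m)) or (y of box0 in the frame of rail between 0.122 and 0.1305 m and (y of box1 in the frame of rail between 0.072 and 0.079 m or y of box2 in the frame of rail between 0.072 and 0.079 m or y of box3 in the frame of rail between 0.072 and 0.079 m)) or (y of box0 in the frame of rail between 0.172 and 0.182 m and (y of box1 in the frame of rail between 0.122 and 0.1305 m or y of box2 in the frame of rail between 0.122 and 0.1305 m or y of box3 in the frame of rail between 0.122 and 0.1305 m))) and x of box0 in the frame of rail between -0.012 and 0.005 m and z of box0 in the frame of rail between 0.003 and 0.009 m and angle between each of box0, box1, box2, box3's own z axis and vertical below 0.08 rad and (y of box1 in the frame of rail between 0.022 and 0.0275 m or (y of box1 in the frame of rail between 0.072 and 0.079 m and (y of box0 in the frame of rail between 0.022 and 0.0275 m or y of box2 in the frame of rail between 0.022 and 0.0275 m or y of box3 in the frame of rail between 0.022 and 0.0275 m)) or (y of box1 in the frame of rail between 0.122 and 0.1305 m and (y of box0 in the frame of rail between 0.072 and 0.079 m or y of box2 in the frame of rail between 0.072 and 0.079 m or y of box3 in the frame of rail between 0.072 and 0.079 m)) or (y of box1 in the frame of rail between 0.172 and 0.182 m and (y of box0 in the frame of rail between 0.122 and 0.1305 m or y of box2 in the frame of rail between 0.122 and 0.1305 m or y of box3 in the frame of rail between 0.122 and 0.1305 m))) and x of box1 in the frame of rail between -0.012 and 0.005 m and z of box1 in the frame of rail between 0.003 and 0.009 m and (y of box2 in the frame of rail between 0.022 and 0.0275 m or (y of box2 in the frame of rail between 0.072 and 0.079 m and (y of box0 in the frame of rail between 0.022 and 0.0275 m or y of box1 in the frame of rail between 0.022 and 0.0275 m or y of box3 in the frame of rail between 0.022 and 0.0275 m)) or (y of box2 in the frame of rail between 0.122 and 0.1305 m and (y of box0 in the frame of rail between 0.072 and 0.079 m or y of box1 in the frame of rail between 0.072 and 0.079 m or y of box3 in the frame of rail between 0.072 and 0.079 m)) or (y of box2 in the frame of rail between 0.172 and 0.182 m and (y of box0 in the frame of rail between 0.122 and 0.1305 m or y of box1 in the frame of rail between 0.122 and 0.1305 m or y of box3 in the frame of rail between 0.122 and 0.1305 m))) and x of box2 in the frame of rail between -0.012 and 0.005 m and z of box2 in the frame of rail between 0.003 and 0.009 m and (y of box3 in the frame of rail between 0.022 and 0.0275 m or (y of box3 in the frame of rail between 0.072 and 0.079 m and (y of box0 in the frame of rail between 0.022 and 0.0275 m or y of box1 in the frame of rail between 0.022 and 0.0275 m or y of box2 in the frame of rail between 0.022 and 0.0275 m)) or (y of box3 in the frame of rail between 0.122 and 0.1305 m and (y of box0 in the frame of rail between 0.072 and 0.079 m or y of box1 in the frame of rail between 0.072 and 0.079 m or y of box2 in the frame of rail between 0.072 and 0.079 m)) or (y of box3 in the frame of rail between 0.172 and 0.182 m and (y of box0 in the frame of rail between 0.122 and 0.1305 m or y of box1 in the frame of rail between 0.122 and 0.1305 m or y of box2 in the frame of rail between 0.122 and 0.1305 m))) and x of box3 in the frame of rail between -0.012 and 0.005 m and z of box3 in the frame of rail between 0.003 and 0.009 m and x of wrench_grip in the frame of mat between -0.06 and 0.06 m and y of wrench_grip in the frame of mat between -0.045 and 0.045 m and height (world z) of wrench_grip below 0.02 m and angle between wrench's own z axis and vertical below 0.12 rad and angle between the x axis of wrench and the x axis of mat, either way round below 0.5 rad and linear speed of wrench below 0.02 m/s and value of joint nut above 0.93 rad); the robot touches nothing.
It fails at once if the nut is turned with the fingers (contact force between the fingers and nut above 3 N).
It fails at once if one of the other things on the table is knocked away (3 cm) (distance of any of sanitizer, tape, driver, jar, carton, cup from where it was at the start of the episode above 0.03 m).
Of box0, box1, box2, box3 only 2 to 4 are there at a start; the rules pass over those that are not, and their reading is None.
At some moment in a run one of box0, box1, box2, box3 may be knocked a few centimetres aside while the robot is not near it.
It also fails if it takes over 210 s, if anything falls off the work surface, if the arm or the gripper's body presses on something with over 40 N, if the wrist force passes 120 N, or if a joint passes its speed limit or range.

ROBOT

A 6-joint arm with a two-finger parallel gripper is mounted at the origin on the work surface. World frame = base frame: x ahead of the robot, y to its left, z up, the work surface at z = 0. Lengths are in m, angles in rad, forces in N, time in s.
With the tool pointing down it reaches from about 0.225 to 0.875 m from the base axis. Payload 3.4 kg.
Tool frame: the origin (TCP) lies at the very end of the fingers, on their centre line; the grasp point (between the pads) lies 19 mm behind it; z points along the fingers, y is the direction in which the jaws open and shut (so a half turn about z gives the same grasp; the last joint's range is limited). The gripper opens to 85 mm and grips with 20 to 120 N. Pads are 22 mm wide; open, the fingers measure 114 mm over their backs; the gripper's body (76 mm by 85 mm) begins 54 mm behind the grasp point. The pads swing forward as they close: fully open they stand 13 mm farther back than shut.
Start: joints at [-1.284, 0.276, 1.505, -0, 1.361, -0.121], TCP at [0.228, -0.528, 0.231] pointing down, gripper open.
Joint ranges: [-2.89, 2.89], [-0.75, 2.08], [0.22, 2.7], [-1.18, 4.32], [0.11, 2.71], [-2.7, 2.7]. Speed limits (rad/s): [2.57, 2.57, 3.14, 3.14, 3.14, 3.14].

INTERFACE

Orientations are given as a unit quaternion [w, x, y, z].
In Python, from rig import telemetry, cams, sign_off, spotter gives the robot as it stands.
- The arm moves only by the tool servo_tool, never from a script. Its argument "steps" is a list of rows, each a list of 6 numbers: the shift along the tool's x, y, z in mm, then the turn, a rotation vector about the tool's x, y, z in degrees. In form: [[x, y, z, ax, ay, az], ...]. A call has 1 to 8 rows; each row is the pose to reach, as a shift and turn from the pose commanded when the call began, along the tool's axes at that moment; what a row does not reach only later rows make up. A row lasts 1/10 s, in which the tool goes at most 50 mm and 8.59 degrees, less where a joint would pass 70% of its speed; a pose out of reach is approached as far as the arm can. A call with a gripper value outside its range is refused whole. "hand" is the closure in counts, from 0 (fully open) to 255 (shut), set as the call begins (left out, the last holds). The fingers move at their own pace and stop on an object; "grip_force" is the grip in N (left out, the last holds). Time passes only in rows, so rows that repeat a pose let the fingers close. It gives the time, the measured TCP pose, the force and the opening at its end, in the units of the state.
- telemetry.get_state(): the state, without advancing time (a new reading comes with each control period).
- cams.get_image(name): name is "scene" or "top" or "wrist"; returns (picture, depth): 420x560x3 uint8, red, green, blue; 420x560 float32, m along the optical axis (not along the pixel's ray), 0 where there is no reading.
- cams.camera_model(name): a dict with "camera_matrix" (3x3 intrinsics, pixels), "D" ([k1, k2, p1, p2, k3] as OpenCV has them; the pictures are not rectified), "origin" and "rotation" of the camera in the world; the wrist camera has in their place "tool_from_camera" (4x4, takes a point from camera to tool coordinates, whose origin is the TCP and whose axes are the flange's). Camera axes: x right, y up, looking along -z (the intrinsics and any distortion apply to the point x, -y, -z); pixel columns grow to the right and rows downward; lengths in m; the calibration is good to about 2 mm. A picture is of the moment at which its call begins: read the wrist's pose just before it. camera_model takes no time and is no camera call.
- sign_off(): hands the job in, once; it reports no verdict.
Trained networks look in the newest picture that a camera, given by its name, has taken for a name from the list of things; names that differ only in an ending like _2 or _b are one class to them, and where a whole thing is asked for, a point or a joint stands for the part that bears it (a point fixed in the world has none). Each returns a list of dicts, best first, with "conf" (0 to 1); they miss things now and then, are a little off and sometimes report something else, mostly with a low value. They report only what shows in the picture. A call takes as long as a camera call. They do not tell look-alikes from the thing itself.
- spotter.outline_of(query, camera): "region" (420x560 bool, what is visible of it) and "rect" ([left, top, width, height] in pixels, round what is visible of it).
The state is a dict: "clock": time; "qpos": joint angles; "qd": joint speeds; "effort": joint torques, N m; "position": TCP position; "ee_rot": TCP orientation; "contact_force": force on the tool from outside, world axes, zero at the start; "moment": the same for the moment, N m; "width": finger opening in m.
Only numpy, scipy, OpenCV 4.12 (cv2) and the standard library are available. Lean on these libraries where they do the work, as an engineer would, in place of code of your own. Each camera call takes 0.05 s, during which the arm holds its last target.

## Working session

There is one attempt and no reset: what is moved stays moved. The work goes in short steps, Python scripts to look and compute and a tool call to move; the robot and the scene stay as the last step left them, time stands still between calls to the robot, and variables do not carry over. Pictures are saved under pics/ and viewed, and the job is handed in when it is done.

Besides the shell and the picture viewer there is one more tool, called as name(argument=value, ...) on one line, values as JSON. servo_tool: Moves the arm, as the interface text tells. Its arguments: {"type":"object","properties":{"steps":{"type":"array","items":{"type":"array","items":{"type":"number"}}},"hand":{"type":"number"},"grip_force":{"type":"number"}},"required":["steps"]}

```bash
ls; mkdir -p pics
cat > h.py <<'E'
import numpy as np, cv2
from rig import telemetry, cams, sign_off, spotter
def snap(name,fn):
    st=telemetry.get_state()
    im,d=cams.get_image(name)
    cv2.imwrite('pics/'+fn,im[:,:,::-1]); np.savez('pics/'+fn[:-4]+'.npz',im=im,d=d,p=st['position'],q=st['ee_rot'])
    return im,d,st
def R(q):
    w,x,y,z=q
    return np.array([[1-2*(y*y+z*z),2*(x*y-z*w),2*(x*z+y*w)],[2*(x*y+z*w),1-2*(x*x+z*z),2*(y*z-x*w)],[2*(x*z-y*w),2*(y*z+x*w),1-2*(x*x+y*y)]])
def pose(name,st=None):
    m=cams.camera_model(name)
    K=np.array(m['camera_matrix']);D=np.array(m['D'],float)
    if name=='wrist':
        T=np.array(m['tool_from_camera']); Rt=R(st['ee_rot'])
        Rc=Rt@T[:3,:3]; o=Rt@T[:3,3]+np.array(st['position'])
    else: Rc=np.array(m['rotation']);o=np.array(m['origin'])
    return K,D,Rc,o
def rays(name,uv,st=None):
    K,D,Rc,o=pose(name,st)
    n=cv2.undistortPoints(np.array(uv,float).reshape(-1,1,2),K,D).reshape(-1,2)
    return o,np.c_[n[:,0],-n[:,1],-np.ones(len(n))]@Rc.T
def at_z(name,uv,z,st=None):
    o,r=rays(name,uv,st); t=(z-o[2])/r[:,2]; return o+r*t[:,None]
def at_d(name,uv,d,st=None):
    o,r=rays(name,uv,st); return o+r*np.array(d).reshape(-1,1)
def proj(name,P,st=None):
    K,D,Rc,o=pose(name,st)
    c=(np.array(P,float).reshape(-1,3)-o)@Rc; c=c*[1,-1,-1]
    return cv2.projectPoints(c.reshape(-1,1,3),np.zeros(3),np.zeros(3),K,D)[0].reshape(-1,2)
def cloud(name,d,st=None):
    v,u=np.mgrid[0:d.shape[0],0:d.shape[1]]
    o,r=rays(name,np.c_[u.ravel(),v.ravel()],st)
    P=o+r*d.reshape(-1,1); P[d.ravel()==0]=np.nan
    return P.reshape(*d.shape,3)
E
python3 - <<'E'
from h import *
st=telemetry.get_state();print(st)
for n in ['top','scene','wrist']:
    im,d,s=snap(n,n+'0.png'); m=cams.camera_model(n);print(n,m)
E
```

```text
pics
{'clock': 0.0, 'qpos': array([-1.28397829e+00,  2.76597503e-01,  1.50612793e+00, -1.82002004e-06,
        1.36070551e+00, -1.21009986e-01]), 'qd': array([ 0.00020682,  0.00057315, -0.00041716,  0.00196817, -0.00075039,
        0.00258047]), 'effort': array([ 1.37004445e-03, -4.16758347e+01, -2.45805466e+01,  1.56638480e-04,
        1.10802168e-02,  1.07920721e-05]), 'position': array([ 0.22789318, -0.52733565,  0.23044036]), 'ee_rot': array([-9.15914100e-04,  9.79281026e-01,  2.02503893e-01, -7.70003037e-05]), 'contact_force': array([ 0.44218372, -0.16930961,  0.0096049 ]), 'moment': array([-0.04992679, -0.03569009,  0.03095227]), 'width': 0.08537201509868438}
top {'camera_matrix': array([[452.68561939,   0.        , 275.3340695 ],
       [  0.        , 452.68561939, 198.05341219],
       [  0.        ,   0.        ,   1.        ]]), 'D': array([0.0398787, 0.       , 0.       , 0.       , 0.       ]), 'origin': array([0.46196031, 0.05609576, 1.42995588]), 'rotation': array([-0.70429789, -0.02895196,  0.0410099 ,  0.70812743])}
scene {'camera_matrix': array([[439.99641754,   0.  
[... 239 characters left out ...]
2, 1.10941956]), 'rotation': array([0.46277194, 0.14339806, 0.26316688, 0.83427952])}
wrist {'camera_matrix': array([[339.29928026,   0.        , 277.26793483],
       [  0.        , 339.29928026, 207.47457407],
       [  0.        ,   0.        ,   1.        ]]), 'D': array([-0.0237164,  0.       ,  0.       ,  0.       ,  0.       ]), 'tool_from_camera': array([[ 5.90738570e-04,  9.61409600e-01,  2.75120397e-01,
         6.91344157e-02],
       [ 9.99999772e-01, -4.78010730e-04, -4.76788826e-04,
         2.77012581e-04],
       [-3.26878853e-04,  2.75120616e-01, -9.61409663e-01,
        -1.42019281e-01],
       [ 0.00000000e+00,  0.00000000e+00,  0.00000000e+00,
         1.00000000e+00]])}
```

```bash
sed -i "s/Rc=np.array(m\['rotation'\])/Rc=R(m['rotation'])/" h.py
python3 - <<'E'
import cv2
for n in ['top','scene']:
    im=cv2.imread(f'pics/{n}0.png'); cv2.imwrite(f'pics/{n}0b.png',cv2.resize(im,(800,600),interpolation=cv2.INTER_CUBIC))
E
```

```text
(no output)
```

View pics/top0b.png

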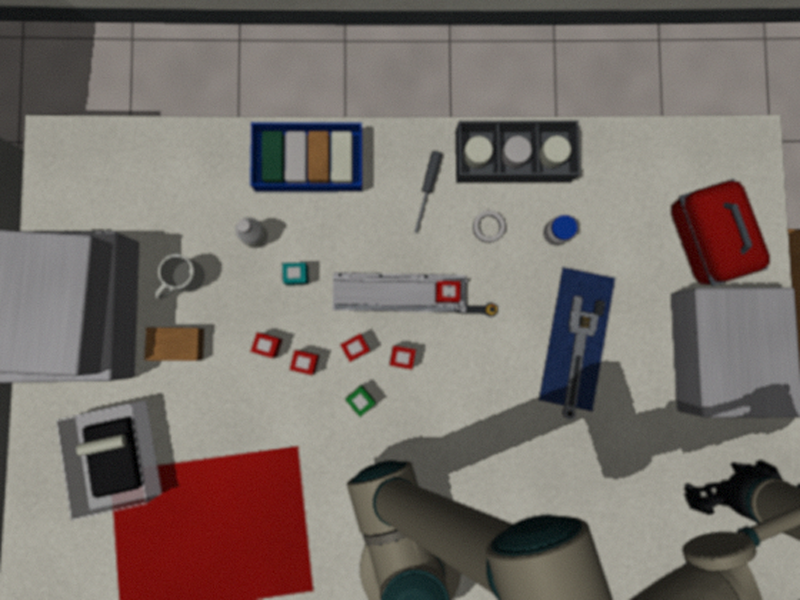

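View pics/scene0b.png

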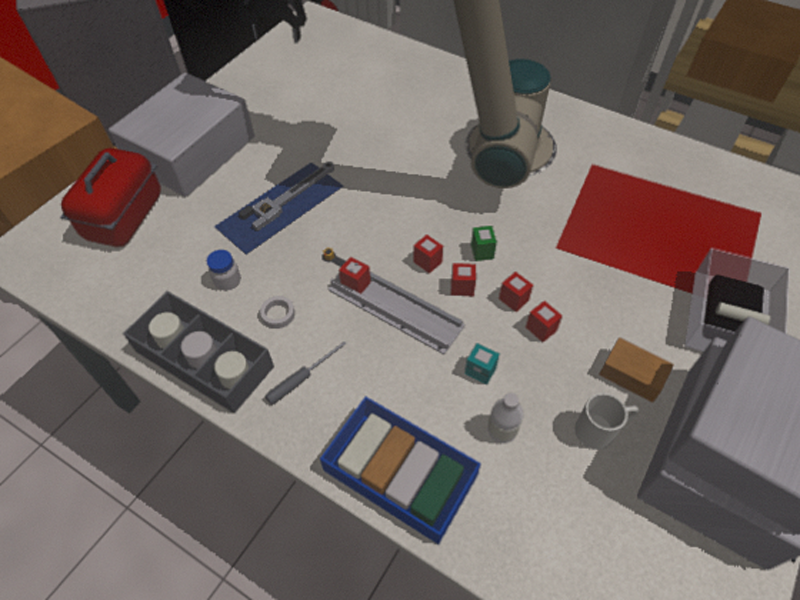

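View pics/wrist0.png

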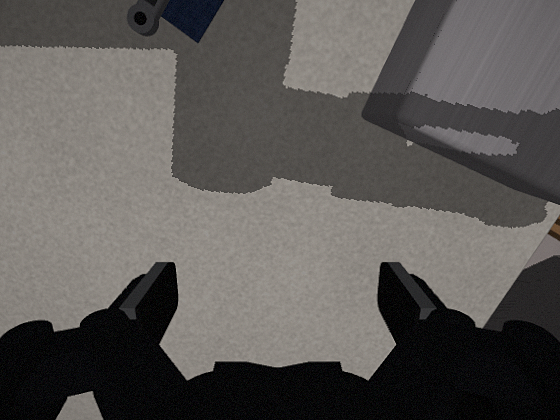

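```bash
cat > m.py <<'E'
from h import *
from scipy.spatial.transform import Rotation as Ro
def down(yaw):  # tool z down, tool x at world angle yaw
    c,s=np.cos(yaw),np.sin(yaw)
    return np.array([[c,s,0],[s,-c,0],[0,0,-1]])
def go(p,yaw,st=None):
    st=st or telemetry.get_state()
    Rt=R(st['ee_rot']); d=Rt.T@(np.array(p)-st['position'])*1000
    rv=np.degrees(Ro.from_matrix(Rt.T@down(yaw)).as_rotvec())
    return np.r_[d,rv].round(1)
def cur():
    st=telemetry.get_state(); Rt=R(st['ee_rot']); x=Rt[:,0]
    return st['position'].round(4), np.degrees(np.arctan2(x[1],x[0])).round(2), st['width']
E
python3 - <<'E'
from m import *
z=np.load('pics/top0.npz');im,d=z['im'].astype(int),z['d']
P=cloud('top',d)
for nm,col in [('red',(im[:,:,0]>110)&(im[:,:,1]<60)&(im[:,:,2]<60))]:
    n,l,s,c=cv2.connectedComponentsWithStats(col.astype(np.uint8))
    for i in range(1,n):
        if s[i,4]>15: print(nm,s[i],c[i].round(1),np.nanmedian(P[l==i],0).round(3))
h=np.nan_to_num(P[:,:,2])
print(cur())
m=(h>0.05)&(h<0.075)
n,l,s,c=cv2.connectedComponentsWithStats(m.astype(np.uint8))
for i in range(1,n):
    if s[i,4]>60:
        q=P[l==i]; print(s[i,4],c[i].round(0),q.mean(0).round(3),im[l==i].mean(0).round())
for u,v in [(345,217),(408,225),(405,228),(385,265),(420,235),(335,190),(235,190)]:print(u,v,P[v,u].round(3))
E
```

```text
red [489 135  29  52 692] [503.7 156.3] [ 0.713 -0.633  0.13 ]
red [306 197  16  14 120] [313.8 203.2] [ 0.582 -0.084  0.066]
red [177 234  17  16 109] [185.1 241.2] [0.47  0.303 0.059]
red [239 234  19  18 114] [248.1 243. ] [0.463 0.115 0.06 ]
red [273 242  18  16 125] [281.5 249.7] [0.441 0.016 0.06 ]
red [204 246  17  16 115] [212.1 253.2] [0.433 0.223 0.06 ]
red [   80   313   139   107 11873] [152.6 372.7] [0.072 0.4   0.001]
(array([ 0.2279, -0.5275,  0.2306]), np.float64(23.36), 0.0854283259821191)
560 [214. 105.] [0.887 0.221 0.059] [46. 60. 97.]
863 [365. 102.] [ 0.896 -0.246  0.063] [52. 54. 54.]
256 [191. 109.] [0.877 0.293 0.052] [25. 59. 42.]
254 [222. 108.] [0.881 0.196 0.052] [116.  82.  48.]
289 [335. 104.] [ 0.89  -0.154  0.06 ] [156. 157. 143.]
290 [362. 104.] [ 0.89  -0.238  0.06 ] [140. 137. 135.]
293 [389. 104.] [ 0.89  -0.322  0.06 ] [155. 155. 141.]
272 [483. 169.] [ 0.684 -0.603  0.063] [56.  9.  7.]
144 [392. 159.] [ 0.714 -0.324  0.068] [ 39.  60. 110.]
344 [ 89. 217.] [0.544 0.59  0.063] [43. 43. 43.]
62 [117. 188.] [0.632 0.508 0.062] [62. 62. 59.]
249 [206. 191.] [0.62  0.243 0.06 ] [ 62. 112. 109.]
252 [314. 204.] [ 0.579 -0.084  0.066] [125.  57.  56.]
348 [480. 245.] [ 0.452 -0.58   0.063] [64. 63. 64.]
401 [119. 241.] [0.471 0.501 0.052] [108.  78.  46.]
248 [185. 242.] [0.468 0.303 0.06 ] [137.  69.  66.]
242 [248. 243.] [0.461 0.115 0.06 ] [139.  74.  71.]
241 [282. 250.] [0.44  0.015 0.06 ] [137.  71.  69.]
250 [212. 254.] [0.431 0.223 0.061] [138.  71.  68.]
251 [252. 281.] [0.35  0.103 0.06 ] [ 74. 114.  79.]
233 [ 99. 316.] [0.254 0.547 0.063] [96. 92. 94.]
347 [ 54. 332.] [0.212 0.675 0.063] [85. 81. 79.]
280 [ 71. 312.] [0.269 0.628 0.068] [130. 130. 118.]
345 217 [ 0.541 -0.184  0.027]
408 225 [ 0.516 -0.38   0.024]
405 228 [ 0.507 -0.374  0.014]
385 265 [ 0.392 -0.31   0.003]
420 235 [ 0.485 -0.424 -0.001]
335 190 [ 0.629 -0.159  0.   ]
235 190 [ 0.631  0.159 -0.003]
```

```bash
python3 -c "
from m import *
print(go([0.47,-0.31,0.25],0))"
```

```text
[ 3.085e+02 -1.037e+02 -1.920e+01 -1.000e-01  0.000e+00  2.340e+01]
```

servo_tool(steps=[[308,-104,-19,0,0,23.4],[308,-104,-19,0,0,23.4],[308,-104,-19,0,0,23.4],[308,-104,-19,0,0,23.4],[308,-104,-19,0,0,23.4],[308,-104,-19,0,0,23.4],[308,-104,-19,0,0,23.4],[308,-104,-19,0,0,23.4]])

```text
clock: 0.95
position: [0.4723, -0.3072, 0.2503]
ee_rot: [-0.001, 1.0, 0.002, 0.001]
contact_force: [0.4, 0.1, -0.6]
width: 0.0858
```

```bash
python3 -c "
from m import *
im,d,st=snap('wrist','w1.png')
print(cur(),np.abs(st['qd']).max())
for o in ['wrench','nut','mat','rail']:
    for r in spotter.outline_of(o,'wrist')[:3]: print(o,r['conf'],r['rect'])
print(go([0.5,0.12,0.25],0))"
```

```text
(array([ 0.4706, -0.3088,  0.25  ]), np.float64(0.18), 0.0853320780802867) 0.06686586907469318
wrench 0.81 [296.4, 81.8, 98.3, 228.0]
nut 0.58 [149.8, 96.4, 27.6, 25.1]
mat 0.64 [261.1, 16.0, 162.7, 274.7]
rail 0.74 [0.0, 32.0, 181.4, 90.5]
[ 3.060e+01 -4.312e+02 -0.000e+00  0.000e+00  1.000e-01 -1.000e-01]
```

View pics/w1.png

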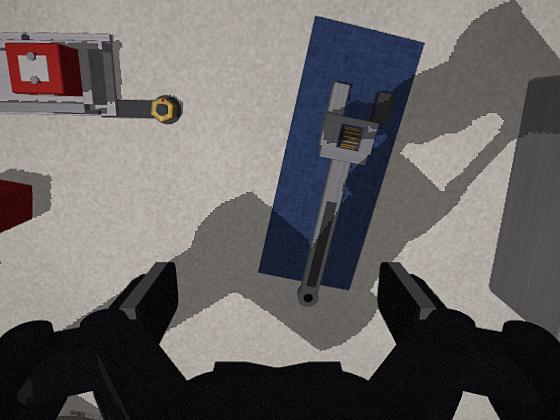

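servo_tool(steps=[[31,-431,0,0,0,0],[31,-431,0,0,0,0],[31,-431,0,0,0,0],[31,-431,0,0,0,0],[31,-431,0,0,0,0],[31,-431,0,0,0,0],[31,-431,0,0,0,0],[31,-431,0,0,0,0]])

```text
clock: 2.0
position: [0.4983, 0.0891, 0.2505]
ee_rot: [0.0, 1.0, -0.002, 0.0]
contact_force: [1.0, -0.5, 0.1]
width: 0.085
```

servo_tool(steps=[[0,-25,0,0,0,0],[0,-25,0,0,0,0],[0,-25,0,0,0,0],[0,-25,0,0,0,0]])

```text
clock: 2.4
position: [0.4985, 0.112, 0.2502]
ee_rot: [0.0, 1.0, -0.001, -0.0]
contact_force: [-0.6, -0.3, -0.2]
width: 0.0855
```

```bash
python3 -c "
from m import *
im,d,st=snap('wrist','w2.png')
print(cur(),np.abs(st['qd']).max())
"
```

```text
(array([0.4986, 0.1119, 0.2503]), np.float64(-0.18), 0.08515028880871688) 0.007739697822412028
```

View pics/w2.png

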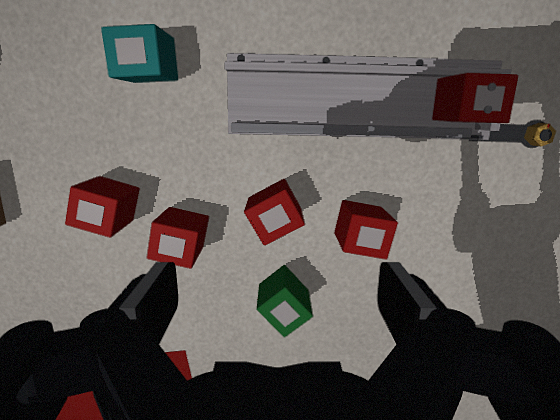

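```bash
cat > boxes.py <<'E'
from m import *
def boxes(fn,zlo=0.053,zhi=0.072):
    z=np.load('pics/'+fn);im,d=z['im'].astype(int),z['d']; st={'position':z['p'],'ee_rot':z['q']}
    P=cloud('wrist',d,st); h=np.nan_to_num(P[:,:,2],nan=-1)
    m=((h>zlo)&(h<zhi)).astype(np.uint8)
    n,l,s,c=cv2.connectedComponentsWithStats(m)
    out=[]
    for i in range(1,n):
        if s[i,4]<300: continue
        q=P[l==i]; (cx,cy),(w,hh),a=cv2.minAreaRect((q[:,:2]*1000).astype(np.float32))
        out.append((c[i].round(0),np.median(q[:,2]).round(4),(cx,cy),(w,hh),a,im[l==i].mean(0).round()))
    return out,P,im,st
if __name__=='__main__':
    import sys
    o,P,im,st=boxes(sys.argv[1])
    for r in o: print(r[0],r[1],np.round(r[2],1),np.round(r[3],1),round(r[4],1),r[5])
E
python3 boxes.py w2.npz
python3 - <<'E'
from boxes import *
o,P,im,st=boxes('w2.npz')
# fence top z~24mm
h=np.nan_to_num(P[:,:,2],nan=-1)
for v in range(45,145,4): print(v,[tuple((P[v,u]*1000).round().astype(int)) for u in (240,300,420)])
E
```

```text
[132.  51.] 0.0594 [621.3 243.7] [44.7 51. ] 2.0 [ 57. 100. 100.]
[484.  98.] 0.0655 [579.5 -84.4] [51.5 44.3] 88.3 [63. 25. 24.]
[ 92. 211.] 0.0595 [467.8 303.3] [50.6 44.9] 72.4 [120.  56.  55.]
[274. 217.] 0.0596 [461.4 114.2] [44.3 50.3] 28.2 [122.  54.  53.]
[369. 235.] 0.0597 [440.4  14.3] [49.2 44.7] 79.3 [116.  50.  49.]
[172. 244.] 0.0595 [431.4 223. ] [50.7 44.3] 76.2 [123.  57.  56.]
[285. 311.] 0.0597 [349.9 103. ] [50.5 44. ] 40.6 [56. 91. 62.]
45 [(np.int64(636), np.int64(150), np.int64(-1)), (np.int64(635), np.int64(86), np.int64(-1)), (np.int64(636), np.int64(-42), np.int64(0))]
49 [(np.int64(631), np.int64(151), np.int64(-1)), (np.int64(631), np.int64(86), np.int64(-1)), (np.int64(632), np.int64(-42), np.int64(0))]
53 [(np.int64(628), np.int64(151), np.int64(-2)), (np.int64(627), np.int64(87), np.int64(1)), (np.int64(628), np.int64(-43), np.int64(0))]
57 [(np.int64(622), np.int64(150), np.int64(7)), (np.int64(623), np.int64(87), np.int64(5)), (np.int64(624), np.int64(-43), np.int64(-2))]
61 [(np.int64(618), np.int64(150), np.int64(7)), (np.int64(619), np.int64(87), n
[... 2257 characters left out ...]
3), np.int64(87), np.int64(19)), (np.int64(552), np.int64(-49), np.int64(4))]
129 [(np.int64(549), np.int64(151), np.int64(19)), (np.int64(549), np.int64(86), np.int64(18)), (np.int64(549), np.int64(-43), np.int64(18))]
133 [(np.int64(544), np.int64(153), np.int64(5)), (np.int64(544), np.int64(86), np.int64(17)), (np.int64(544), np.int64(-44), np.int64(19))]
137 [(np.int64(539), np.int64(153), np.int64(-1)), (np.int64(539), np.int64(85), np.int64(0)), (np.int64(539), np.int64(-50), np.int64(5))]
141 [(np.int64(534), np.int64(153), np.int64(-1)), (np.int64(534), np.int64(85), np.int64(0)), (np.int64(534), np.int64(-53), np.int64(0))]<stdin>:5: RuntimeWarning: invalid value encountered in cast
```

Run:
```python
from boxes import *
o,P,im,st=boxes('w2.npz')
h=np.nan_to_num(P[:,:,2],nan=-1)
for nm,sel in [('fence',(h>0.019)&(h<0.03)&(P[:,:,0]>0.59)),('bar',(h>0.013)&(h<0.024)&(P[:,:,0]<0.57))]:
    i,a=[],[]
    for u in range(232,425,6):
        vs=np.where(sel[50:150,u])[0]+50
        if len(vs):
            i.append(P[vs.max() if nm=='fence' else vs.min(),u]); a.append(P[vs.min() if nm=='fence' else vs.max(),u])
    for q in (i,a):
        q=np.array(q); f=np.polyfit(q[:,1],q[:,0],1); r=q[:,0]-np.polyval(f,q[:,1]); k=abs(r)<0.002
        f=np.polyfit(q[k,1],q[k,0],1); print(nm,len(q),f, np.degrees(f[0]),r.std(), q[:,1].max())
```

```text
fence 33 [0.01971452 0.60504389] 1.1295588006882828 0.00024093720196535448 0.15729381522084945
fence 33 [0.01939513 0.61239393] 1.111259065072906 0.00029881298178799744 0.15646164617855596
bar 33 [0.02070501 0.55201063] 1.1863094319270029 0.0002847127297530708 0.15954120645293693
bar 33 [0.02078413 0.54293135] 1.190842940786564 0.0003422718251735903 0.15981348095162598
```

```bash
python3 -c "
from m import *
print(go([0.4404,0.0143,0.12],np.radians(79.3)))"
```

```text
[-57.9  97.7 130.3   0.    0.  -79.5]
```

servo_tool(steps=[[-58,98,40,0,0,-79.5],[-58,98,40,0,0,-79.5],[-58,98,40,0,0,-79.5],[-58,98,80,0,0,-79.5],[-58,98,80,0,0,-79.5],[-58,98,80,0,0,-79.5],[-58,98,80,0,0,-79.5],[-58,98,80,0,0,-79.5]], hand=0)

```text
clock: 3.25
position: [0.4403, 0.0142, 0.1703]
ee_rot: [0.0, 0.83, 0.558, -0.0]
contact_force: [-0.6, 0.5, 0.2]
width: 0.0854
```

```bash
python3 -c "
from m import *
print(cur(),go([0.4404,0.0143,0.17],np.radians(79.3)))"
```

```text
(array([0.4403, 0.0142, 0.1703]), np.float64(67.83), 0.08539238452711068) [  0.1   0.1   0.3   0.    0.  -11.5]
```

servo_tool(steps=[[0,0,0,0,0,-11.5],[0,0,0,0,0,-11.5],[0,0,0,0,0,-11.5],[0,0,0,0,0,-11.5]])

```text
clock: 3.65
position: [0.4404, 0.0148, 0.1704]
ee_rot: [0.0, 0.772, 0.636, -0.0]
contact_force: [-0.6, -0.4, -1.4]
width: 0.0852
```

```bash
python3 -c "
from m import *
im,d,st=snap('wrist','w3.png');print(cur())"; python3 boxes.py w3.npz
```

```text
(array([0.4404, 0.015 , 0.1703]), np.float64(79.0), 0.08561777225364317)
[280.  61.] 0.0595 [461.5 114.5] [44.5 50.5] 28.2 [124.  58.  57.]
[132. 109.] 0.0596 [349.3 103.6] [50.5 44.5] 40.3 [60. 95. 66.]
[278. 202.] 0.0596 [440.3  14.1] [50.4 44. ] 79.4 [119.  51.  50.]
[465. 282.] 0.0654 [579.  -84.5] [51.5 44.3] 88.6 [105.  44.  44.]
```

View pics/w3.png

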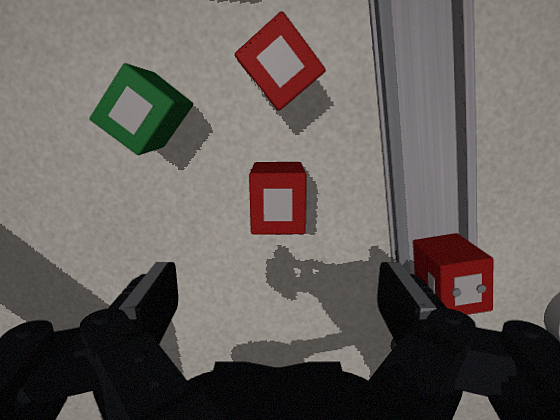

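servo_tool(steps=[[0,0,40,0,0,0],[0,0,80,0,0,0],[0,0,110,0,0,0],[0,0,135,0,0,0],[0,0,146,0,0,0],[0,0,146,0,0,0],[0,0,146,0,0,0]])

```text
clock: 4.4
position: [0.4408, 0.0155, 0.0245]
ee_rot: [0.0, 0.771, 0.637, 0.0]
contact_force: [0.5, -0.1, 0.3]
width: 0.0853
```

servo_tool(steps=[[0,0,0,0,0,0],[0,0,0,0,0,0],[0,0,0,0,0,0],[0,0,0,0,0,0],[0,0,0,0,0,0],[0,0,0,0,0,0],[0,0,0,0,0,0],[0,0,0,0,0,0]], hand=255, grip_force=40)

```text
clock: 5.2
position: [0.441, 0.0157, 0.0251]
ee_rot: [0.001, 0.771, 0.637, 0.001]
contact_force: [-0.7, -0.7, 6.6]
width: 0.0434
```

```bash
cat >> m.py <<'E'
def rail(x,y,z):
    o=np.array([0.580,-0.0594,0]); return o+np.array([np.cos(.02)*x+np.sin(.02)*y, -np.sin(.02)*x+np.cos(.02)*y, z*1000])/1000
def rl(p):
    d=(np.array(p)-[0.580,-0.0594,0])*1000; return np.array([np.cos(.02)*d[0]-np.sin(.02)*d[1],np.sin(.02)*d[0]+np.cos(.02)*d[1],d[2]]).round(1)
YR=np.radians(88.85)
E
python3 -c "
from m import *
print(go(rail(-2,31.6,.100),YR)); print(rl(cur()[0]))"
```

```text
[-1.670e+01  1.434e+02 -7.460e+01  1.000e-01  0.000e+00 -9.700e+00]
[-140.5   72.3   25.1]
```

servo_tool(steps=[[0,0,-40,0,0,0],[0,0,-74.6,0,0,0],[-4,36,-74.6,0,0,-5],[-8,72,-74.6,0,0,-9.7],[-12,108,-74.6,0,0,-9.7],[-16.7,143.4,-74.6,0,0,-9.7],[-16.7,143.4,-74.6,0,0,-9.7],[-16.7,143.4,-74.6,0,0,-9.7]])

```text
clock: 6.0
position: [0.5779, -0.0279, 0.0981]
ee_rot: [-0.001, 0.714, 0.7, -0.001]
contact_force: [-0.9, 0.3, -1.3]
width: 0.0437
```

```bash
python3 -c "
from m import *
im,d,st=snap('wrist','w4.png');print(cur(),rl(cur()[0]),go(rail(-2,31.6,.032),YR))
o,P,im,st=__import__('boxes').boxes('w4.npz')
h=np.nan_to_num(P[:,:,2],nan=-1)
sel=(h>0.019)&(h<0.03)&(P[:,:,0]>0.59)&(P[:,:,0]<0.62)
q=[]
for v in range(10,200,6):
    us=np.where(sel[v])[0]
    if len(us): q.append(rl(P[v,us.min()]))
print(q[::3])
sel=(h>0.013)&(h<0.024)&(P[:,:,0]>0.53)&(P[:,:,0]<0.57)
q=[]
for v in range(10,200,6):
    us=np.where(sel[v])[0]
    if len(us): q.append(rl(P[v,us.max()]))
print(q[::3])
"; python3 boxes.py w4.npz
```

```text
(array([ 0.5768, -0.0275,  0.0981]), np.float64(88.82), 0.043829527730953576) [-3.8 31.8 98.1] [-0.3  2.  66.1 -0.2 -0.  -0. ]
[array([ 23.9, 157.3,  20.5]), array([ 24. , 147.2,  22.6]), array([ 23.8, 137.6,  22.4]), array([ 24.3, 127.8,  21.1]), array([ 24.5, 117.4,  22. ]), array([ 24.3, 107. ,  21.3]), array([24.3, 96.2, 19.7]), array([24.2, 85.3, 23.2]), array([24.1, 73.9, 21.8]), array([24. , 62. , 20.4]), array([24.2, 50.3, 22.1])]
[array([-28.7, 157.9,  18.1]), array([-28.6, 148.7,  15.9]), array([-28.8, 138.4,  17.4]), array([-28.8, 128.6,  14.9]), array([-28.6, 118.1,  13.6]), array([-28.7, 107.2,  15.9]), array([-28.9,  96.2,  17.1]), array([-28.8,  84.8,  15.8]), array([-28.8,  72.8,  13.3]), array([-28.7,  61.3,  16.7]), array([-28.8,  48.3,  13.4])]
[37. 11.] 0.059 [464.1  89.6] [33.5 14.1] 0.2 [84. 16. 15.]
```

View pics/w4.png

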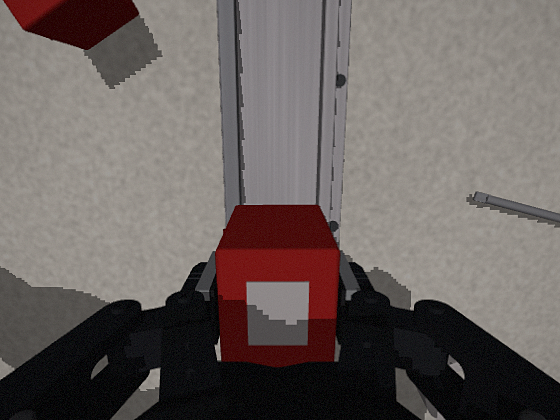

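servo_tool(steps=[[0,2,20,0,0,0],[0,2,40,0,0,0],[0,2,55,0,0,0],[0,2,62,0,0,0],[0,2,66,0,0,0],[0,2,67,0,0,0],[0,2,67,0,0,0]])

```text
clock: 6.75
position: [0.5804, -0.0277, 0.0325]
ee_rot: [0.0, 0.714, 0.7, 0.0]
contact_force: [0.2, -0.8, -0.6]
width: 0.0436
```

servo_tool(steps=[[0,0,1,0,0,0],[0,0,2,0,0,0],[-2,0,2,0,0,0],[-4,0,2,0,0,0],[-5,0,2,0,0,0],[-6,0,2,0,0,0],[-6,0,2,0,0,0]])

```text
clock: 7.45
position: [0.5812, -0.0331, 0.0312]
ee_rot: [0.001, 0.715, 0.7, 0.001]
contact_force: [1.0, 3.8, 4.8]
width: 0.0431
```

```bash
python3 -c "
from m import *
st=telemetry.get_state();print(cur(),rl(cur()[0]),st['contact_force'])"
```

```text
(array([ 0.5812, -0.0331,  0.0312]), np.float64(88.78), 0.04309365668250571) [ 0.7 26.3 31.2] [1.03167656 3.76445469 4.75478046]
```

servo_tool(steps=[[-1,0,0,0,0,0],[-2,0,0,0,0,0],[-2,0,0,0,0,0],[-2,0,0,0,0,0]])

```text
clock: 7.85
position: [0.5812, -0.0332, 0.0312]
ee_rot: [-0.0, 0.715, 0.699, 0.003]
contact_force: [0.8, 9.2, 5.2]
width: 0.0436
```

servo_tool(steps=[[1,0,0,0,0,0],[1,0,0,0,0,0],[1,0,0,0,0,0],[1,0,0,0,0,0],[1,0,0,0,0,0],[1,0,-40,0,0,0],[1,0,-90,0,0,0],[1,0,-140,0,0,0]], hand=0)

```text
clock: 8.65
position: [0.5794, -0.0349, 0.1708]
ee_rot: [-0.001, 0.714, 0.7, -0.001]
contact_force: [1.4, -0.2, 0.7]
width: 0.0856
```

```bash
python3 -c "
from m import *
im,d,st=snap('wrist','w5.png');print(cur(),go([.4614,.1142,.17],np.radians(90+28.2)))
for r in __import__('boxes').boxes('w5.npz')[0]: print(r[0],r[1],np.round(r[2],1),np.round(r[3],1),r[4],r[5], rl(np.r_[np.array(r[2])/1000,0]))
"
```

```text
(array([ 0.5847, -0.0357,  0.1804]), np.float64(88.83), 0.08559082284118394) [ 147.4 -126.5    8.1    0.8    0.4  -29.4]
[106.  16.] 0.0594 [466.4 105.8] [44.5 31.6] 27.139266967773438 [97. 36. 35.] [-116.9  162.9    0. ]
[280. 230.] 0.0656 [580.4 -59.3] [100.2  44.1] 88.69931030273438 [102.  44.  43.] [0.4 0.1 0. ]
```

View pics/w5.png

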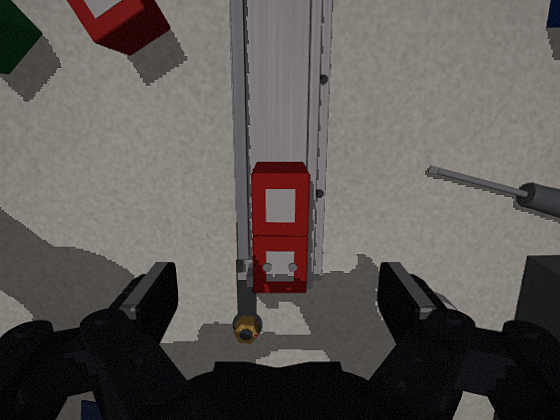

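servo_tool(steps=[[37,-32,5,0,0,-8],[74,-64,8,0,0,-16],[111,-95,8,0,0,-24],[147.4,-126.5,8,0.8,0.4,-29.4],[147.4,-126.5,8,0.8,0.4,-29.4],[147.4,-126.5,8,0.8,0.4,-29.4],[147.4,-126.5,8,0.8,0.4,-29.4],[147.4,-126.5,8,0.8,0.4,-29.4]])

```text
clock: 9.5
position: [0.4577, 0.1143, 0.1618]
ee_rot: [-0.007, 0.514, 0.858, -0.002]
contact_force: [-0.1, 0.6, -0.7]
width: 0.0855
```

```bash
python3 -c "
from m import *
im,d,st=snap('wrist','w6.png');print(cur(),go([.4614,.1142,.17],np.radians(90+28.2)))
for r in __import__('boxes').boxes('w6.npz')[0]: print(r[0],r[1],np.round(r[2],1),np.round(r[3],1),r[4],r[5], rl(np.r_[np.array(r[2])/1000,0]))
"
```

```text
(array([0.4575, 0.1142, 0.1617]), np.float64(118.12), 0.08587698309833887) [-1.8  3.3 -8.3 -0.7 -0.6 -0.1]
[322.  51.] 0.0595 [431.2 223.4] [50.5 44.2] 76.74400329589844 [118.  55.  54.] [-154.4  279.7    0. ]
[426.   6.] 0.0588 [477.7 279. ] [22.8 10.4] 26.38469886779785 [80. 16. 15.] [-109.   336.2    0. ]
[143. 151.] 0.0596 [349.7 103.8] [50.2 44.3] 40.59844970703125 [53. 88. 59.] [-233.5  158.5    0. ]
[544. 161.] 0.0591 [608.4 233.7] [31.6 63.9] 41.09162139892578 [36. 78. 78.] [ 22.5 293.6   0. ]
[285. 208.] 0.0596 [461.5 114.9] [44.1 49.8] 28.44870376586914 [113.  48.  47.] [-122.   171.9    0. ]
```

servo_tool(steps=[[-1,3.5,30,-0.7,-0.6,0],[-1,3.5,70,-0.7,-0.6,0],[-1,3.5,105,-0.7,-0.6,0],[-1,3.5,127,-0.7,-0.6,0],[-1,3.5,137,-0.7,-0.6,0],[-1,3.5,137,-0.7,-0.6,0],[-1,3.5,137,-0.7,-0.6,0]])

```text
clock: 10.25
position: [0.4592, 0.1162, 0.0255]
ee_rot: [0.001, 0.514, 0.858, 0.001]
contact_force: [0.1, 0.4, 1.0]
width: 0.0853
```

servo_tool(steps=[[0,0,0,0,0,0],[0,0,0,0,0,0],[0,0,0,0,0,0],[0,0,0,0,0,0],[0,0,0,0,0,0],[0,0,0,0,0,0],[0,0,0,0,0,0],[0,0,0,0,0,0]], hand=255)

```text
clock: 11.05
position: [0.4591, 0.1166, 0.0259]
ee_rot: [0.001, 0.513, 0.858, 0.001]
contact_force: [0.4, -0.2, 6.3]
width: 0.0433
```

```bash
python3 -c "
from m import *
c=np.array([461.5,114.7,0])/1000
st=telemetry.get_state(); off=(R(st['ee_rot']).T@(c-st['position']))*1000
print(cur(),'box offset along tool x',off)
print(go(rail(-1,80-off[0],.105),YR))
"
```

```text
(array([0.4591, 0.1166, 0.0259]), np.float64(118.24), 0.043329194191176) box offset along tool x [-2.81786152  1.1307136  25.92773442]
[-139.8   63.2  -78.7    0.2    0.    29.4]
```

servo_tool(steps=[[0,0,-40,0,0,0],[0,0,-78.7,0,0,0],[-35,16,-78.7,0,0,8],[-70,32,-78.7,0,0,16],[-105,48,-78.7,0,0,24],[-139.8,63.2,-78.7,0,0,29.4],[-139.8,63.2,-78.7,0,0,29.4],[-139.8,63.2,-78.7,0,0,29.4]])

```text
clock: 11.85
position: [0.5793, 0.0227, 0.1028]
ee_rot: [-0.001, 0.715, 0.7, -0.0]
contact_force: [-0.8, -0.9, -2.4]
width: 0.0433
```

servo_tool(steps=[[0,0,0,0,0,0],[0,0,0,0,0,0]])

```text
clock: 12.05
position: [0.5784, 0.024, 0.1034]
ee_rot: [-0.0, 0.714, 0.7, -0.0]
contact_force: [0.6, -0.5, -1.9]
width: 0.0435
```

```bash
python3 -c "
from m import *
print(cur(),rl(cur()[0]),go(rail(-1,82.8,.0335),YR))
"
```

```text
(array([0.5784, 0.024 , 0.1034]), np.float64(88.9), 0.0435018603074463) [ -3.3  83.4 103.4] [-0.5  2.4 69.9 -0.  -0.   0. ]
```

servo_tool(steps=[[0,2,30,0,0,0],[0,2,52,0,0,0],[0,2,66,0,0,0],[0,2,70.5,0,0,0],[0,2,71.5,0,0,0],[-2,2,71.5,0,0,0],[-4,2,71.5,0,0,0],[-6,2,71.5,0,0,0]])

```text
clock: 12.85
position: [0.5823, 0.0184, 0.0329]
ee_rot: [-0.0, 0.715, 0.699, 0.002]
contact_force: [1.7, 9.5, 0.5]
width: 0.0434
```

servo_tool(steps=[[-1,0,0,0,0,0],[-2,0,0,0,0,0],[-2,0,0,0,0,0],[-2,0,0,0,0,0]])

```text
clock: 13.25
position: [0.5824, 0.0184, 0.033]
ee_rot: [-0.001, 0.715, 0.699, 0.003]
contact_force: [0.7, 10.6, 0.6]
width: 0.0433
```

```bash
python3 -c "
from m import *
print(cur(),rl(cur()[0]),telemetry.get_state()['contact_force'])
"
```

```text
(array([0.5824, 0.0184, 0.033 ]), np.float64(88.69), 0.0433397572830266) [ 0.8 77.8 33. ] [ 0.70374027 10.62372797  0.57580777]
```

servo_tool(steps=[[1,0,1,0,0,0],[1,0,1,0,0,0],[1,0,1,0,0,0],[1,0,1,0,0,0]])

```text
clock: 13.65
position: [0.5824, 0.0184, 0.0321]
ee_rot: [-0.0, 0.715, 0.699, 0.002]
contact_force: [-0.2, 8.0, 0.6]
width: 0.0437
```

servo_tool(steps=[[0,0,0,0,0,0],[0,0,0,0,0,0],[0,0,0,0,0,0],[0,0,0,0,0,0],[0,0,0,0,0,0],[0,0,-40,0,0,0],[0,0,-90,0,0,0],[0,0,-135,0,0,0]], hand=0)

```text
clock: 14.45
position: [0.5815, 0.016, 0.1677]
ee_rot: [0.0, 0.714, 0.7, 0.0]
contact_force: [2.1, 0.1, -0.7]
width: 0.0856
```

servo_tool(steps=[[70,-70,0,0,0,0],[110,-110,0,0,0,6],[150,-150,0,0,0,12],[150,-150,0,0,0,12],[150,-150,0,0,0,12],[150,-150,0,0,0,12],[150,-150,0,0,0,12]])

```text
clock: 15.15
position: [0.436, 0.1687, 0.1663]
ee_rot: [0.001, 0.783, 0.622, 0.001]
contact_force: [0.9, -0.1, -0.8]
width: 0.0854
```

```bash
python3 -c "
from m import *
im,d,st=snap('wrist','w7.png');print(cur())
for r in __import__('boxes').boxes('w7.npz')[0]: print(r[0],r[1],np.round(r[2],1),np.round(r[3],1),r[4],r[5], rl(np.r_[np.array(r[2])/1000,0]))
print(go([.4314,.2232,.15],np.radians(76.4)))
"
```

```text
(array([0.4362, 0.1684, 0.1662]), np.float64(76.8), 0.085118264464332)
[277.  21.] 0.0595 [464.5 292.9] [27.1 44.5] 73.24687957763672 [109.  50.  49.] [-122.5  349.9    0. ]
[513.  41.] 0.0594 [621.  244.3] [46.  50.5] 1.762133002281189 [44. 81. 81.] [ 34.9 304.4   0. ]
[254. 134.] 0.0596 [431.2 223.2] [50.1 44. ] 76.81083679199219 [112.  50.  49.] [-154.5  279.6    0. ]
[199. 298.] 0.0597 [350.  103.6] [50.5 44.2] 40.32564163208008 [52. 84. 58.] [-233.2  158.4    0. ]
[488. 315.] 0.0648 [584.6  31.5] [20.4 39. ] 87.42359161376953 [85. 22. 21.] [ 2.8 91.   0. ]
[475. 408.] 0.0654 [568.1 -58. ] [32.2 45. ] 13.934479713439941 [66. 19. 19.] [-11.9   1.1   0. ]
[ 52.2 -17.3  16.2   0.1  -0.    0.4]
```

View pics/w7.png

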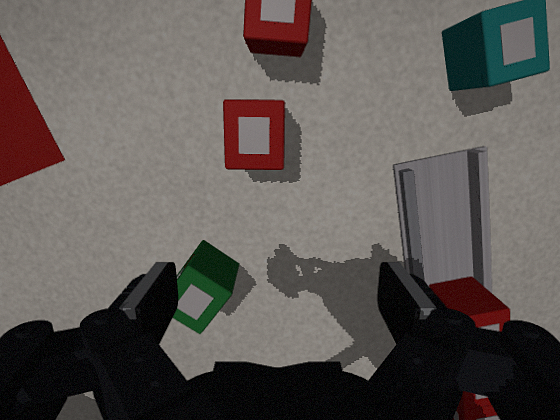

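servo_tool(steps=[[30,-10,20,0,0,0.4],[52,-17.3,40,0,0,0.4],[52,-17.3,80,0,0,0.4],[52,-17.3,115,0,0,0.4],[52,-17.3,135,0,0,0.4],[52,-17.3,141,0,0,0.4],[52,-17.3,141,0,0,0.4]])

```text
clock: 15.9
position: [0.4306, 0.2228, 0.0242]
ee_rot: [0.0, 0.786, 0.618, -0.001]
contact_force: [-0.2, -0.4, -0.3]
width: 0.0853
```

servo_tool(steps=[[0,0,0,0,0,0],[0,0,0,0,0,0],[0,0,0,0,0,0],[0,0,0,0,0,0],[0,0,0,0,0,0],[0,0,0,0,0,0],[0,0,0,0,0,0],[0,0,0,0,0,0]], hand=255)

```text
clock: 16.7
position: [0.4308, 0.224, 0.0263]
ee_rot: [0.001, 0.786, 0.619, 0.002]
contact_force: [0.9, -0.8, 7.0]
width: 0.0433
```

```bash
python3 -c "
from m import *
c=np.array([431.2,223.3,0])/1000
st=telemetry.get_state(); off=(R(st['ee_rot']).T@(c-st['position']))*1000
print(cur(),'box offset along tool x',off)
print(go(rail(0,130-off[0],.105),YR))
"
```

```text
(array([0.4308, 0.224 , 0.0263]), np.float64(76.46), 0.04332673126800125) box offset along tool x [-0.6044981   0.48263261 26.25177585]
[-1.129e+02  1.836e+02 -7.830e+01  2.000e-01 -1.000e-01 -1.240e+01]
```

servo_tool(steps=[[0,0,-40,0,0,0],[0,0,-78,0,0,0],[-25,42,-78,0,0,-8],[-50,84,-78,0,0,-12.4],[-75,124,-78,0,0,-12.4],[-100,163,-78,0,0,-12.4],[-113,184.5,-78,0,0,-12.4],[-113,184.5,-78,0,0,-12.4]])

```text
clock: 17.5
position: [0.5856, 0.0678, 0.103]
ee_rot: [0.002, 0.715, 0.699, 0.001]
contact_force: [0.2, 0.5, -2.7]
width: 0.0438
```

servo_tool(steps=[[0,0,0,0,0,0],[0,0,0,0,0,0]])

```text
clock: 17.7
position: [0.5811, 0.0714, 0.1028]
ee_rot: [-0.001, 0.714, 0.7, -0.0]
contact_force: [-0.1, 0.1, -1.3]
width: 0.0437
```

```bash
python3 -c "
from m import *
print(cur(),rl(cur()[0]),go(rail(0,130.6,.0325),YR))
"
```

```text
(array([0.5811, 0.0714, 0.1028]), np.float64(88.87), 0.04371919707567441) [ -1.5 130.8 102.8] [-0.3  1.6 70.3 -0.1 -0.   0. ]
```

servo_tool(steps=[[0,0,30,0,0,0],[0,0,52,0,0,0],[0,0,66,0,0,0],[0,0,70.5,0,0,0],[0,0,71.5,0,0,0],[-2,0,71.5,0,0,0],[-4,0,71.5,0,0,0],[-6,0,71.5,0,0,0]])

```text
clock: 18.5
position: [0.5829, 0.0656, 0.0323]
ee_rot: [0.0, 0.714, 0.7, 0.001]
contact_force: [-0.1, 9.1, 2.2]
width: 0.0437
```

servo_tool(steps=[[-1,0,0.5,0,0,0],[-2,0,1,0,0,0],[-2,0,1,0,0,0],[-1,0,1,0,0,0],[-1,0,1,0,0,0]])

```text
clock: 19.0
position: [0.583, 0.0656, 0.0323]
ee_rot: [-0.0, 0.715, 0.699, 0.002]
contact_force: [-2.0, 6.9, 8.2]
width: 0.0437
```

```bash
python3 -c "
from m import *
print(cur(),rl(cur()[0]),telemetry.get_state()['contact_force'])
"
```

```text
(array([0.583 , 0.0656, 0.0323]), np.float64(88.77), 0.04370230129573114) [  0.5 125.   32.3] [-1.95090883  6.85072833  8.22922809]
```

servo_tool(steps=[[0,0,0,0,0,0],[0,0,0,0,0,0],[0,0,0,0,0,0],[0,0,0,0,0,0],[0,0,0,0,0,0],[0,0,-40,0,0,0],[0,0,-90,0,0,0],[0,0,-135,0,0,0]], hand=0)

```text
clock: 19.8
position: [0.5822, 0.0634, 0.1671]
ee_rot: [0.0, 0.714, 0.7, 0.0]
contact_force: [1.3, -0.3, 0.4]
width: 0.0854
```

servo_tool(steps=[[40,-30,0,0,0,4],[80,-60,0,0,0,8],[120,-90,0,0,0,12],[150,-120,0,0,0,16],[180,-133,0,0,0,16],[180,-133,0,0,0,16],[180,-133,0,0,0,16],[180,-133,0,0,0,16]])

```text
clock: 20.6
position: [0.4537, 0.2455, 0.1655]
ee_rot: [0.001, 0.805, 0.593, 0.0]
contact_force: [-0.5, -0.8, 0.7]
width: 0.0853
```

```bash
python3 -c "
from m import *
im,d,st=snap('wrist','w8.png');print(cur())
for r in __import__('boxes').boxes('w8.npz')[0]: print(r[0],r[1],np.round(r[2],1),np.round(r[3],1),r[4],r[5], rl(np.r_[np.array(r[2])/1000,0]))
print(go([.4678,.3033,.15],np.radians(72.4)))
"
```

```text
(array([0.4538, 0.2453, 0.1654]), np.float64(72.77), 0.0854518755314161)
[273. 122.] 0.0595 [468.2 304.3] [50.6 44.1] 72.25090789794922 [110.  49.  48.] [-119.1  361.4    0. ]
[495. 139.] 0.0594 [621.2 244.7] [45.4 50.2] 2.039719820022583 [45. 84. 84.] [ 35.1 304.9   0. ]
[206. 363.] 0.0591 [345.9 124.8] [45.3 19.9] 8.070256233215332 [20. 60. 28.] [-237.8  179.5    0. ]
[476. 407.] 0.0657 [572.4  11.2] [29.  46.8] 5.462160110473633 [53. 23. 23.] [-9.  70.5  0. ]
[59.5 -3.8 15.4  0.1  0.   0.4]
```

View pics/w8.png

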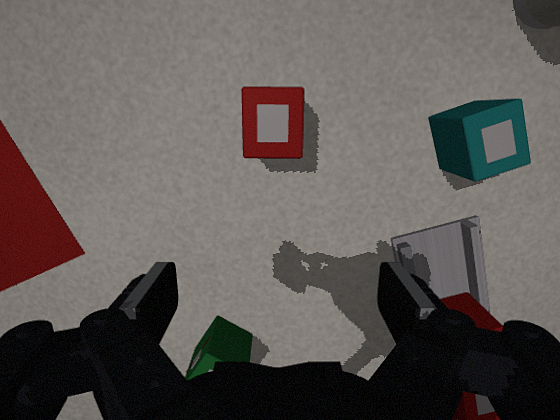

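servo_tool(steps=[[30,-2,20,0,0,0.5],[60,-3.8,40,0,0,0.5],[60,-3.8,80,0,0,0.5],[60,-3.8,115,0,0,0.5],[60,-3.8,135,0,0,0.5],[60,-3.8,140.5,0,0,0.5],[60,-3.8,140.5,0,0,0.5]])

```text
clock: 21.35
position: [0.4676, 0.3037, 0.0243]
ee_rot: [0.0, 0.808, 0.59, -0.001]
contact_force: [0.1, -0.1, 1.6]
width: 0.0854
```

servo_tool(steps=[[0,0,0,0,0,0],[0,0,0,0,0,0],[0,0,0,0,0,0],[0,0,0,0,0,0],[0,0,0,0,0,0],[0,0,0,0,0,0],[0,0,0,0,0,0],[0,0,0,0,0,0]], hand=255)

```text
clock: 22.15
position: [0.4682, 0.3051, 0.0264]
ee_rot: [0.001, 0.807, 0.59, 0.002]
contact_force: [-0.5, -0.7, 7.1]
width: 0.0435
```

```bash
python3 -c "
from m import *
c=np.array([468.2,304,0])/1000
st=telemetry.get_state(); off=(R(st['ee_rot']).T@(c-st['position']))*1000
print(cur(),'box offset along tool x',off)
print(go(rail(0.5,180-off[0],.105),YR))
"
```

```text
(array([0.4682, 0.3051, 0.0264]), np.float64(72.35), 0.04354488436052929) box offset along tool x [-1.07899862  0.22559819 26.41374701]
[-1.395e+02  1.663e+02 -7.840e+01  2.000e-01 -1.000e-01 -1.650e+01]
```

servo_tool(steps=[[0,0,-40,0,0,0],[0,0,-78,0,0,0],[-30,36,-78,0,0,-8],[-60,72,-78,0,0,-16.5],[-90,108,-78,0,0,-16.5],[-120,144,-78,0,0,-16.5],[-139.5,167,-78,0,0,-16.5],[-139.5,167,-78,0,0,-16.5]])

```text
clock: 22.95
position: [0.5865, 0.1175, 0.103]
ee_rot: [0.002, 0.716, 0.698, 0.0]
contact_force: [-0.2, 1.1, -1.3]
width: 0.0434
```

servo_tool(steps=[[0,0,0,0,0,0],[0,0,0,0,0,0]])

```text
clock: 23.15
position: [0.5829, 0.1219, 0.1029]
ee_rot: [-0.0, 0.714, 0.7, -0.0]
contact_force: [0.2, -0.3, -1.9]
width: 0.0432
```

```bash
python3 -c "
from m import *
print(cur(),rl(cur()[0]),go(rail(0,181.1,.0325),YR))
"
```

```text
(array([0.5829, 0.1219, 0.1029]), np.float64(88.86), 0.043167502809820735) [ -0.7 181.3 102.9] [-0.3  0.8 70.4 -0.  -0.   0. ]
```

servo_tool(steps=[[0,0,30,0,0,0],[0,0,52,0,0,0],[0,0,66,0,0,0],[0,0,70.5,0,0,0],[0,0,71.5,0,0,0],[-2,0,71.5,0,0,0],[-4,0,71.5,0,0,0],[-6,0,71.5,0,0,0]])

```text
clock: 23.95
position: [0.5843, 0.1162, 0.0325]
ee_rot: [0.0, 0.714, 0.7, 0.001]
contact_force: [0.0, 1.6, 3.9]
width: 0.0434
```

servo_tool(steps=[[-1,0,0.5,0,0,0],[-2,0,1,0,0,0],[-3,0,1,0,0,0],[-3,0,1,0,0,0],[-2,0,1,0,0,0],[-1,0,1,0,0,0]])

```text
clock: 24.55
position: [0.5845, 0.1157, 0.0324]
ee_rot: [0.0, 0.714, 0.7, 0.002]
contact_force: [-2.9, 3.2, 10.9]
width: 0.043
```

```bash
python3 -c "
from m import *
print(cur(),rl(cur()[0]),telemetry.get_state()['contact_force'])
"
```

```text
(array([0.5845, 0.1157, 0.0324]), np.float64(88.8), 0.04295881846744295) [  1.  175.2  32.4] [-2.88219499  3.19798189 10.9405559 ]
```

servo_tool(steps=[[0,0,0,0,0,0],[0,0,0,0,0,0],[0,0,0,0,0,0],[0,0,0,0,0,0],[0,0,0,0,0,0],[0,0,-40,0,0,0],[0,0,-90,0,0,0],[0,0,-135,0,0,0]], hand=0)

```text
clock: 25.35
position: [0.5837, 0.1139, 0.1671]
ee_rot: [0.0, 0.714, 0.7, 0.0]
contact_force: [0.4, 0.1, -1.0]
width: 0.0853
```

servo_tool(steps=[[-40,0,-40,0,0,0],[-80,0,-80,0,0,0],[-100,0,-80,0,0,0],[-100,0,-80,0,0,0],[-100,0,-80,0,0,0],[-100,0,-80,0,0,0]])

```text
clock: 25.95
position: [0.5811, 0.0149, 0.2446]
ee_rot: [-0.001, 0.714, 0.7, -0.0]
contact_force: [0.6, 0.2, 1.2]
width: 0.0854
```

```bash
python3 -c "
from m import *
im,d,st=snap('wrist','w9.png');print(cur())
for r in __import__('boxes').boxes('w9.npz')[0]: print(r[0],r[1],np.round(r[2],1),np.round(r[3],1),r[4],r[5], rl(np.r_[np.array(r[2])/1000,0]))
"
```

```text
(array([0.581 , 0.0152, 0.2445]), np.float64(88.89), 0.08512316397860487)
[532.  52.] 0.0585 [824.6 137.8] [35.5 77.3] 2.785524845123291 [12. 30. 69.] [240.6 202.1   0. ]
[279. 167.] 0.0656 [582.1  14.8] [250.2  44.3] 88.72187805175781 [107.  47.  46.] [ 0.7 74.2  0. ]
[31. 95.] 0.0596 [350.3 103.6] [51.2 45.2] 39.21715545654297 [47. 78. 52.] [-233.   158.3    0. ]
[534. 308.] 0.0594 [ 865.3 -142.4] [73.5 66.2] 0.6807597279548645 [78. 76. 73.] [286.9 -77.3   0. ]
```

View pics/w9.png

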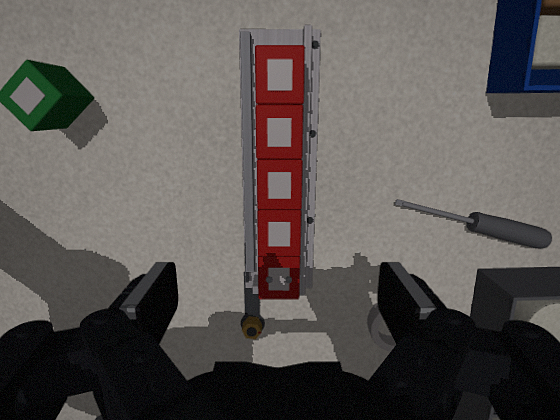

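```bash
python3 -c "
from m import *
print(go([.50,-.24,.17],np.radians(10)))
"
```

```text
[-2.567e+02 -7.590e+01  7.440e+01 -1.000e-01  0.000e+00  7.890e+01]
```

servo_tool(steps=[[-40,-10,0,0,0,8],[-80,-25,10,0,0,16],[-120,-38,20,0,0,24],[-160,-50,30,0,0,32],[-200,-62,50,0,0,40],[-240,-72,60,0,0,48],[-257,-76,74,0,0,56],[-257,-76,74,0,0,64]])

```text
clock: 26.8
position: [0.4988, -0.2421, 0.1686]
ee_rot: [-0.001, 0.977, 0.211, -0.002]
contact_force: [1.1, 0.1, -0.1]
width: 0.0853
```

servo_tool(steps=[[0,0,0,0,0,8],[0,0,0,0,0,15],[0,0,0,0,0,15],[0,0,0,0,0,15]])

```text
clock: 27.2
position: [0.5006, -0.2404, 0.171]
ee_rot: [-0.0, 0.996, 0.088, -0.0]
contact_force: [0.8, -0.1, 0.6]
width: 0.0855
```

```bash
python3 -c "
from m import *
im,d,st=snap('wrist','w10.png');print(cur())
cv2.imwrite('pics/w10b.png',cv2.resize(im[:300,:,::-1],None,fx=1.42,fy=1.42,interpolation=cv2.INTER_CUBIC))
"
```

```text
(array([ 0.5006, -0.2405,  0.1711]), np.float64(10.02), 0.08546894965818502)
```

View pics/w10b.png

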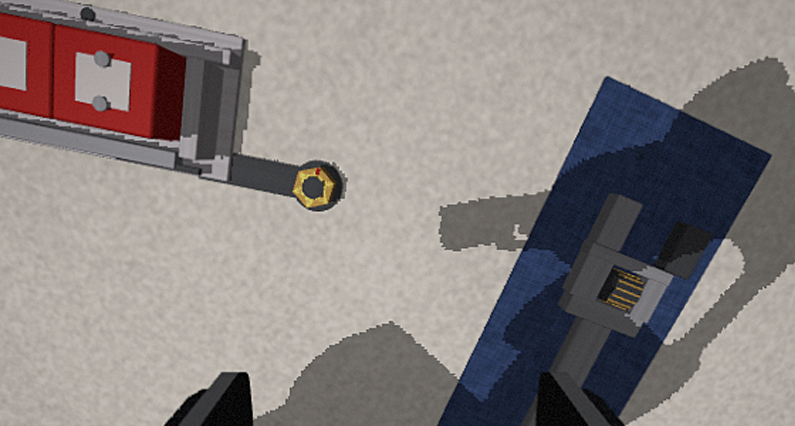

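Run:
```python
from boxes import *
z=np.load('pics/w10.npz');im,d=z['im'],z['d'];st={'position':z['p'],'ee_rot':z['q']}
P=cloud('wrist',d,st);h=P[:,:,2]
# nut ~ (223,132)
c=im[100:165,150:255,::-1]; cv2.imwrite('pics/nutz.png',cv2.resize(c,None,fx=7,fy=7,interpolation=cv2.INTER_CUBIC))
c=im[120:270,380:530,::-1]; cv2.imwrite('pics/wrz.png',cv2.resize(c,None,fx=5,fy=4,interpolation=cv2.INTER_CUBIC))
for v in range(112,152,4): print(v,[(int(x) if x==x else -99) for x in (h[v,160:250:4]*1000).round()])
m=((h>0.0145)&(h<0.022)); m[:,:200]=0; m[:,250:]=0
n,l,s,cc=cv2.connectedComponentsWithStats(m.astype(np.uint8))
for i in range(1,n):
    if s[i,4]>50: q=P[l==i]; print(s[i],cc[i],q.mean(0), cv2.minEnclosingCircle((q[:,:2]*1000).astype(np.float32)))
```

```text
112 [5, 0, 0, 0, 0, -1, 1, -1, 0, 0, -2, -2, -1, 1, 0, -1, -1, -1, 0, -1, 1, -1, -1]
116 [6, 0, -1, 0, 0, -1, -1, 1, -99, 0, -1, 1, 1, 1, 0, -1, 2, 1, 0, 0, -1, -1, -1]
120 [5, 0, -1, 1, 1, 0, 0, 0, 1, 2, 0, 0, 0, 16, 17, 17, 17, 12, 0, 0, 0, 0, -1]
124 [4, 1, 0, 1, 3, 0, 0, 1, 1, 0, 1, -1, 0, 17, 17, 18, 16, 16, 8, 1, -1, -1, 0]
128 [0, 0, 1, 0, 1, -99, -1, 0, 0, 1, 2, 1, 16, 17, 19, 18, 17, 17, 17, 6, 1, 0, 0]
132 [-2, -1, -1, -1, 1, 0, -1, 1, 1, 0, 0, 0, 17, 16, 18, 20, 18, 18, 17, 1, 0, 0, 1]
136 [0, 0, 0, -2, -2, 0, -1, -1, -2, 1, 1, 1, 17, 17, 18, 19, 19, 18, 18, 1, 0, 0, -2]
140 [-1, 0, -1, -1, 1, -2, 1, 0, 0, 0, -1, 0, -1, 17, 16, 17, 18, 19, 11, 2, -1, -1, 0]
144 [0, -1, -1, 0, 0, -1, -1, -1, -1, -1, -1, -3, -2, -1, 17, 19, 18, 0, 0, -1, 1, 0, -1]
148 [0, 0, 1, 1, -2, -1, 0, -1, -2, -1, -1, -1, 0, -1, 0, 0, 0, -2, 0, 0, 0, -1, -1]
[206 118  29  28 594] [220.23737374 131.39393939] [ 0.5434771  -0.18378191  0.0173034 ] ((543.2929077148438, -183.65647888183594), 12.581454277038574)
```

View pics/nutz.png

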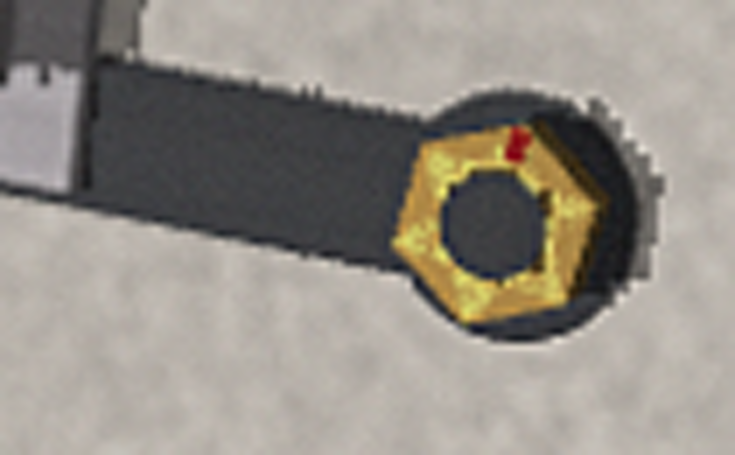

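View pics/wrz.png

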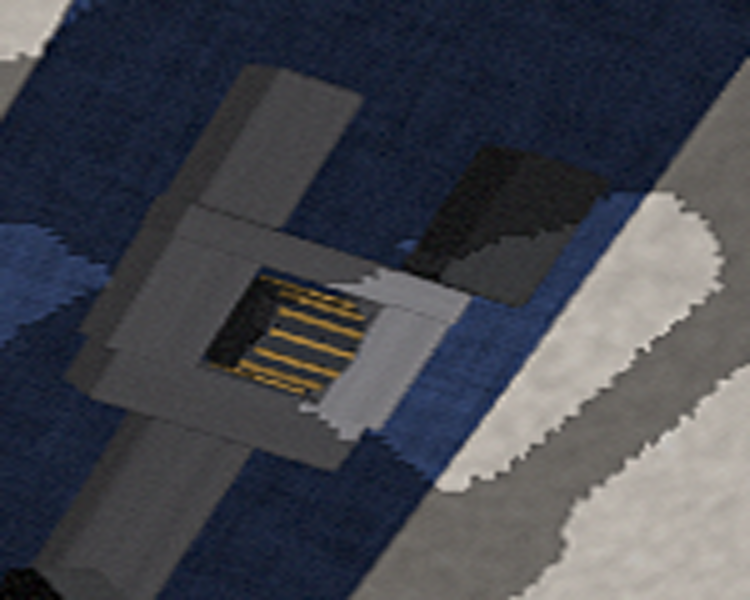

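Run:
```python
from boxes import *
z=np.load('pics/w10.npz');im,d=z['im'],z['d'];st={'position':z['p'],'ee_rot':z['q']}
c=np.array([(425,142),(530,122),(605,205),(568,300),(463,322),(393,242)])/7+[150,100]-0.5+0.07
Q=at_z('wrist',c,0.0175,st)[:,:2]; ctr=Q.mean(0); print(ctr,np.linalg.norm(Q-ctr,axis=1)*1000,np.degrees(np.arctan2(*(Q-ctr).T[::-1])).round(1))
z=np.load('pics/w1.npz');im,d=z['im'],z['d'];st={'position':z['p'],'ee_rot':z['q']}
P=cloud('wrist',d,st);h=np.nan_to_num(P[:,:,2])
m=(h>0.0095)&(h<0.03)&(np.abs(P[:,:,1]+0.37)<0.09)&(P[:,:,0]>0.25)
m[:, :280]=0;m[:,430:]=0
hd=m&(P[:,:,0]<0.46)
q=P[hd][:,:2]; print(len(q),P[hd].min(0),P[hd].max(0))
mu=q.mean(0); u,s,v=np.linalg.svd(q-mu,full_matrices=0); a=v[0]*np.sign(v[0][0]); print('axis',np.degrees(np.arctan2(a[1],a[0])),mu)
n=np.array([-a[1],a[0]])
A=P[m]; s=(A[:,:2]-mu)@a; t=(A[:,:2]-mu)@n
print('s range',s.min()*1000,s.max()*1000,mu)
for lo in np.arange(-100,200,8):
    k=(s*1000>=lo)&(s*1000<lo+8)
    if k.sum(): tt=np.sort(t[k]*1000); print(lo,k.sum(),tt[[0,-1]].round(1),np.median(A[k,2]).round(4))
# rectified view
S=np.arange(-0.12,0.2,0.0005);T=np.arange(-0.06,0.06,0.0005)
ss,tt=np.meshgrid(S,T,indexing='ij')
W=np.c_[(mu+ss.ravel()[:,None]*a+tt.ravel()[:,None]*n),np.full(ss.size,0.019)]
uv=proj('wrist',W,st).reshape(*ss.shape,2).astype(np.float32)
r=cv2.remap(im,uv[:,:,0],uv[:,:,1],cv2.INTER_CUBIC); r=r[::-1,::-1]
cv2.imwrite('pics/rect1.png',cv2.convertScaleAbs(np.rot90(r)[:,:,::-1],alpha=1.8))
print(r.shape)
```

```text
[ 0.54358072 -0.18412437] [12.68647465 12.69920797 13.36254002 12.45913096 12.87950198 13.05900622] [  51.1  -10.5  -70.9 -128.3  168.4  110.1]
2320 [ 0.30519765 -0.38347387  0.00951884] [ 0.4599843  -0.33404456  0.01926041]
axis -10.771197848596683 [ 0.38662094 -0.35877156]
s range -82.75249768945933 183.89547466190967 [ 0.38662094 -0.35877156]
-84 63 [-11.5   9.3] 0.0166
-76 120 [-13.6  12.1] 0.0169
-68 118 [-12.7  12. ] 0.017
-60 104 [-11.6  10.5] 0.0165
-52 106 [-11.4  10.3] 0.0167
-44 110 [-11.6  10.4] 0.0169
-36 107 [-11.5  10.4] 0.0167
-28 114 [-11.3  10.4] 0.0168
-20 114 [-11.7  10.3] 0.0167
-12 116 [-11.8  10.3] 0.0166
-4 119 [-11.3  10.3] 0.0168
4 117 [-11.7  10.2] 0.0168
12 127 [-11.5  10.2] 0.0166
20 120 [-11.7  10.3] 0.0166
28 123 [-11.4  10.3] 0.0167
36 133 [-11.9  10.3] 0.0166
44 130 [-11.6  10.2] 0.0165
52 134 [-11.9  10.2] 0.0166
60 133 [-11.5  10.4] 0.0162
68 137 [-11.2  10.4] 0.0164
76 139 [-11.4  10.2] 0.0164
84 140 [-12.1  10.3] 0.0163
92 142 [-12.4  10.3] 0.0162
100 229 [-26.5  25.3] 0.0177
108 349 [-26.5  25.4] 0.0184
116 366 [-29.5  27.7] 0.0184
124 383 [-29.2  27.9] 0.0189
132 384 [-28.6  27.7] 0.019
140 364 [-28.6  28.2] 0.0183
148 332 [-38.5  28.1] 0.0183
156 279 [-38.8  27.2] 0.0182
164 283 [-39.   27.2] 0.0182
172 283 [-39.1  27.1] 0.0183
180 104 [-39.3  27. ] 0.0181
(640, 240, 3)
```

View pics/rect1.png

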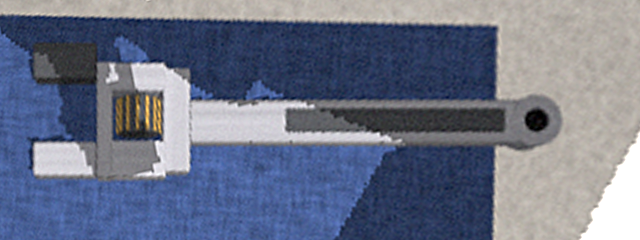

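Run:
```python
from m import *
mu=np.array([0.38662,-0.35877]);th=np.radians(-10.77);a=np.array([np.cos(th),np.sin(th)]);n=np.array([-a[1],a[0]])
g=mu+0.0715*a-0.0006*n; o=mu+.1665*a-.0006*n; print('grip',g,'orig',o)
z=np.load('pics/w1.npz');st={'position':z['p'],'ee_rot':z['q']}
Q=at_z('wrist',[(317,16),(424,44),(350,290),(259,272)],.003,st)[:,:2];print('mat',Q,Q.mean(0),np.linalg.norm(np.diff(Q,axis=0),axis=1)); e=Q[0]-Q[3];print(np.degrees(np.arctan2(e[1],e[0])))
print(go([g[0],g[1],.10],th))
```

```text
grip [ 0.45674842 -0.37272042] orig [ 0.55007502 -0.39047278]
mat [[ 0.63685556 -0.34774238]
 [ 0.61129276 -0.46205604]
 [ 0.32082569 -0.40170125]
 [ 0.34574675 -0.28504697]] [ 0.47868019 -0.37413666] [0.11713697 0.29667123 0.11928654]
-12.154010325050162
[-66.2 122.6  71.1  -0.    0.   20.8]
```

servo_tool(steps=[[-20,40,20,0,0,8],[-40,80,40,0,0,16],[-66,122.6,71,0,0,20.8],[-66,122.6,71,0,0,20.8],[-66,122.6,71,0,0,20.8],[-66,122.6,71,0,0,20.8],[-66,122.6,71,0,0,20.8]])

```text
clock: 27.95
position: [0.4575, -0.3723, 0.1016]
ee_rot: [0.0, 0.996, -0.094, 0.001]
contact_force: [0.1, 0.6, -0.1]
width: 0.0853
```

Run:
```python
from m import *
im,d,st=snap('wrist','w11.png');print(cur(),go([.45675,-.3727,.0045],np.radians(-10.77)))
P=cloud('wrist',d,st);h=np.nan_to_num(P[:,:,2])
for v in (60,100,140,180,220,240):
    k=np.where((h[v]>0.0095)&(h[v]<.03)&(np.abs(np.arange(560)-280)<100))[0]
    if len(k): A,B=P[v,k[0]],P[v,k[-1]]; Rt=R(st['ee_rot']); print(v,k[[0,-1]],[((Rt.T@(X-st['position']))*1000).round(1) for X in (A,B)])
```

```text
(array([ 0.4575, -0.3723,  0.1017]), np.float64(-10.84), 0.08580945666284347) [-0.9  0.4 97.2  0.  -0.1 -0.1]
60 [232 339] [array([ 99.7, -27.4,  84.2]), array([99.9, 39.1, 85.3])]
100 [232 322] [array([ 75.9, -28. ,  82.8]), array([76. , 29.2, 84.3])]
140 [234 320] [array([ 50.8, -27.7,  83.6]), array([50.8, 28.8, 84.7])]
180 [262 293] [array([23.6, -9.8, 86.8]), array([23.3, 11.5, 88.1])]
220 [262 292] [array([ -5.8, -10.2,  88.3]), array([-5.3, 11.1, 86.8])]
240 [263 292] [array([-20.2,  -9.6,  86.1]), array([-20.5,  11.3,  87. ])]
```

View pics/w11.png

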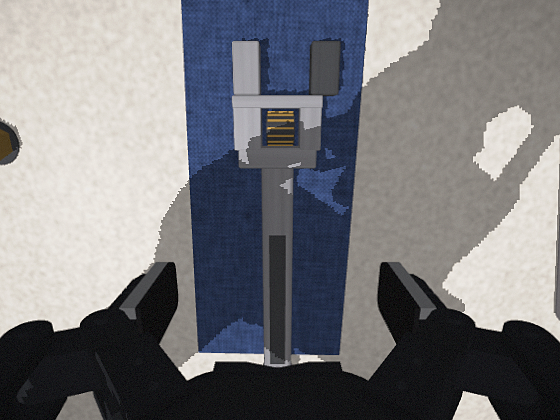

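servo_tool(steps=[[0,0.6,40,0,0,0],[0,0.6,70,0,0,0],[0,0.6,88,0,0,0],[0,0.6,95,0,0,0],[0,0.6,97,0,0,0],[0,0.6,97,0,0,0]])

```text
clock: 28.6
position: [0.4573, -0.3741, 0.0045]
ee_rot: [0.001, 0.995, -0.095, 0.001]
contact_force: [-0.2, 0.2, 0.0]
width: 0.0855
```

servo_tool(steps=[[0,0,0,0,0,0],[0,0,0,0,0,0],[0,0,0,0,0,0],[0,0,0,0,0,0],[0,0,0,0,0,0],[0,0,0,0,0,0],[0,0,0,0,0,0],[0,0,0,0,0,0]], hand=255, grip_force=80)

```text
clock: 29.4
position: [0.4565, -0.3736, 0.0043]
ee_rot: [-0.0, 0.995, -0.096, 0.001]
contact_force: [-1.0, 1.6, 5.9]
width: 0.02
```

servo_tool(steps=[[0,0,-10,0,0,0],[0,0,-25,0,0,0],[0,0,-40,0,0,0],[0,0,-50,0,0,0],[0,0,-50,0,0,0],[0,0,-50,0,0,0]])

```text
clock: 30.0
position: [0.456, -0.3737, 0.0532]
ee_rot: [-0.0, 0.995, -0.096, 0.0]
contact_force: [-0.3, 0.9, -5.3]
width: 0.02
```

Run:
```python
from m import *
im,d,st=snap('wrist','w12.png');print(cur(),st['contact_force'],st['moment'])
P=cloud('wrist',d,st);h=np.nan_to_num(P[:,:,2])
Rt=R(st['ee_rot'])
for v in (60,100,140,180,220,240):
    k=np.where((h[v]>0.045)&(h[v]<.09)&(np.abs(np.arange(560)-280)<110))[0]
    if len(k): A,B=P[v,k[0]],P[v,k[-1]];  print(v,k[[0,-1]],[((Rt.T@(X-st['position']))*1000).round(1) for X in (A,B)],[h[v,k[len(k)//4]],h[v,k[3*len(k)//4]]])
```

```text
(array([ 0.4558, -0.3734,  0.0529]), np.float64(-10.97), 0.01969008475955344) [-0.2944056   0.86884712 -5.3390102 ] [ 0.03345166  0.11989242 -0.03504644]
60 [198 386] [array([ 86.8, -27.7, -11.9]), array([ 86.7,  38.9, -13.5])] [np.float64(0.0670050784035533), np.float64(0.0665287809113489)]
100 [198 355] [array([ 73.1, -28.2, -13.3]), array([ 73.1,  28.4, -15.1])] [np.float64(0.06686104470991294), np.float64(0.06750472358120083)]
140 [202 353] [array([ 58.8, -27.6, -13.4]), array([ 58.9,  28.7, -14.3])] [np.float64(0.06768918865408352), np.float64(0.06747804248514377)]
180 [211 344] [array([ 43.6, -25. , -13.2]), array([ 43.7,  26.3, -13.7])] [np.float64(0.06840265955888286), np.float64(0.06753829734111574)]
220 [251 304] [array([ 26.1, -10.2,  -9.5]), array([26.1, 11.6, -9.4])] [np.float64(0.06521468195880256), np.float64(0.06520870866163966)]
240 [252 303] [array([17.5, -9.9, -9.9]), array([17.5, 11.3, -9.9])] [np.float64(0.06532998743569779), np.float64(0.06431684541337132)]
```

View pics/w12.png

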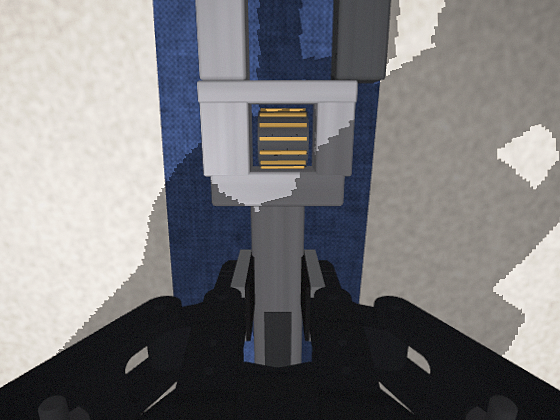

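```bash
cat >> m.py <<'E'
NUT=np.array([0.54355,-0.1840])
def wr(th,px=1,py=-3.,nut=NUT,L=95.1):  # TCP xy so nut sits at wrench (px,py) mm
    th=np.radians(th);u=np.array([np.cos(th),np.sin(th)]);w=np.array([-u[1],u[0]])
    return nut-(L+px)/1000*u-py/1000*w
E
python3 - <<'E'
from m import *
p=wr(50);print(p,go([*p,.06],np.radians(50)))
E
```

```text
[ 0.47947998 -0.25568851] [ 8.000e-01 -1.201e+02 -7.000e+00 -1.000e-01  0.000e+00 -6.100e+01]
```

servo_tool(steps=[[0,-18,-7,0,0,-8],[0,-36,-7,0,0,-16],[0,-54,-7,0,0,-24],[0,-72,-7,0,0,-32],[0,-90,-7,0,0,-40],[0,-108,-7,0,0,-48],[0.8,-120,-7,0,0,-56],[0.8,-120,-7,0,0,-61]])

```text
clock: 30.85
position: [0.4793, -0.254, 0.0595]
ee_rot: [-0.001, 0.905, 0.426, -0.0]
contact_force: [-0.8, 0.2, -3.8]
width: 0.02
```

servo_tool(steps=[[0,0,0,0,0,0],[0,0,0,0,0,0],[0,0,0,0,0,0]])

```text
clock: 31.15
position: [0.4798, -0.2565, 0.0602]
ee_rot: [-0.0, 0.907, 0.422, 0.0]
contact_force: [0.2, 0.1, -4.5]
width: 0.02
```

Run:
```python
from m import *
im,d,st=snap('wrist','w13.png');p=wr(50);print(cur(),go([*p,.03],np.radians(50)))
P=cloud('wrist',d,st); Rt=R(st['ee_rot']); T=(P-st['position'])@Rt*1000
for u,v in [(180,20),(250,20),(280,20),(300,20)]: print(u,v,T[v,u].round(1))
```

```text
(array([ 0.4798, -0.2565,  0.0603]), np.float64(49.95), 0.01992571784923428) [ 0.4 -0.8 30.3  0.  -0.  -0. ]
180 20 [116.6 -52.7  61.1]
250 20 [116.5 -14.8  61.6]
280 20 [115.9   1.5  58.7]
300 20 [116.6  12.3  61.6]
```

View pics/w13.png

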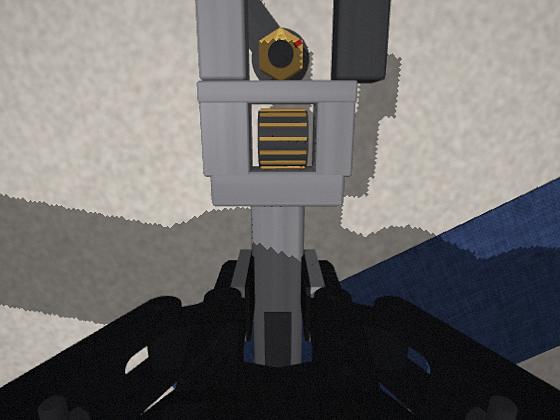

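Run:
```python
from m import *
z=np.load('pics/w13.npz');im,d=z['im'],z['d'];st={'position':z['p'],'ee_rot':z['q']}
P=cloud('wrist',d,st); Rt=R(st['ee_rot']); T=(P-st['position'])@Rt*1000
Tz=P[:,:,2]; m=(Tz>.014)&(Tz<.021); m[:, :250]=0;m[:,330:]=0;m[90:]=0
q=T[m];print(len(q),q.min(0),q.max(0),q.mean(0), cv2.minEnclosingCircle(q[:,:2].astype(np.float32)))
# head top edges in row 60: fixed jaw inner, movable inner
for v in (30,60):
    hh=P[v,:,2]; k=np.where(hh>.05)[0]; br=np.where(np.diff(k)>5)[0]; print(v,[(k[b],T[v,k[b]].round(1),k[b+1],T[v,k[b+1]].round(1)) for b in br], T[v,k[0]].round(1),T[v,k[-1]].round(1))
# corners of nut hex (edges) angle
hull=cv2.convexHull(q[:,:2].astype(np.float32)); ap=cv2.approxPolyDP(hull,2.0,True)[:,0]; c=ap.mean(0);print(ap, np.degrees(np.arctan2(*(ap-c).T[::-1])))
```

```text
1793 [84.7219302  -9.33364561 39.88938795] [109.26120063  12.69168636  46.08941007] [96.7168179   1.65619644 42.87205717] ((96.55195617675781, 1.6757521629333496), 12.758639335632324)
30 [(np.int64(248), array([ 99. , -11.2,   1.2]), np.int64(332), array([98.5, 20.7, -1.2]))] [ 96.1 -27.8 -13. ] [ 96.5  39.  -11.2]
60 [(np.int64(248), array([ 87.8, -11.2,  -1.8]), np.int64(331), array([87.9, 20.8, -1.1]))] [ 86.5 -28.2 -11.9] [ 86.5  38.6 -12.7]
[[109.2612      1.8736658]
 [103.36923    12.460233 ]
 [ 90.11538    12.691687 ]
 [ 84.72217     0.9213295]
 [ 90.07021    -9.313667 ]
 [102.73065    -9.132035 ]] [   1.3243555   58.528713   120.70214   -176.8386    -121.36008
  -60.676113 ]
```

servo_tool(steps=[[0,-1,10,0,0,0],[0,-1,20,0,0,0],[0,-1,30,0,0,0],[0,-1,35,0,0,0],[0,-1,37,0,0,0],[0,-1,37,0,0,0]])

```text
clock: 31.8
position: [0.4791, -0.2556, 0.0231]
ee_rot: [-0.0, 0.906, 0.423, 0.0]
contact_force: [-0.2, 0.4, -4.8]
width: 0.0198
```

Run:
```python
from m import *
im,d,st=snap('wrist','w14.png');print(cur())
P=cloud('wrist',d,st); Rt=R(st['ee_rot']); T=(P-st['position'])@Rt*1000
h=P[:,:,2]; m=(h>.0145)&(h<.0205); m[:, :260]=0;m[:,325:]=0;m[95:]=0
q=T[m];print(len(q),q.min(0),q.max(0),cv2.minEnclosingCircle(q[:,:2].astype(np.float32)))
```

```text
(array([ 0.4794, -0.2557,  0.0235]), np.float64(50.03), 0.019948361591368594)
2806 [84.02336531 -7.01824716  2.7262063 ] [108.94616516  14.05638893   8.53503592] ((96.48779296875, 3.088102102279663), 12.465287208557129)
```

View pics/w14.png

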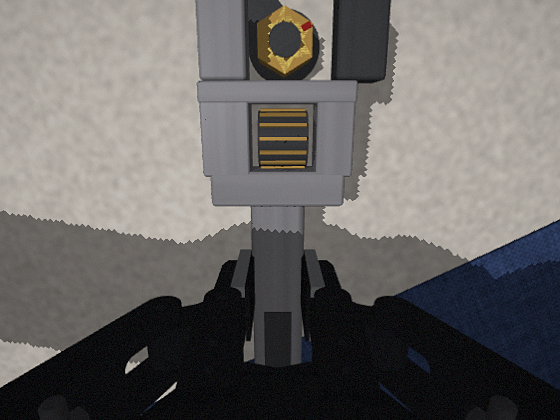

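servo_tool(steps=[[0,0,5,0,0,0],[0,0,10,0,0,0],[0,0,14,0,0,0],[0,0,17,0,0,0],[0,0,19,0,0,0],[0,0,19,0,0,0],[0,0,19,0,0,0]])

```text
clock: 32.55
position: [0.4794, -0.2557, 0.0046]
ee_rot: [0.0, 0.906, 0.423, 0.0]
contact_force: [-0.1, 0.6, -4.0]
width: 0.02
```

Run:
```python
from m import *
im,d,st=snap('wrist','w15.png');print(cur(),st['contact_force'])
```

```text
(array([ 0.4794, -0.2557,  0.0047]), np.float64(50.03), 0.019772819870887744) [-0.11493414  0.57521184 -4.02762375]
```

View pics/w15.png

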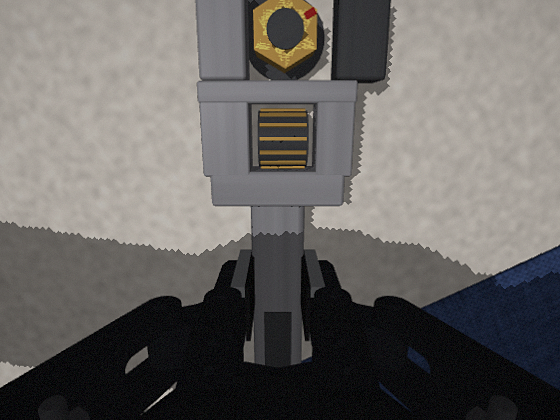

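servo_tool(steps=[[0,0,1,0,0,0],[0,0,1.5,0,0,0],[0,0,1.5,0,0,0]])

```text
clock: 32.9
position: [0.4796, -0.2557, 0.0035]
ee_rot: [0.0, 0.906, 0.423, 0.001]
contact_force: [1.2, 0.6, -0.9]
width: 0.0194
```

servo_tool(steps=[[0,0,0,0,0,0],[0,0,0,0,0,0],[0,0,0,0,0,0],[0,0,0,0,0,0],[0,0,-20,0,0,0],[0,0,-60,0,0,0],[0,0,-70,0,0,0],[0,0,-70,0,0,0]], hand=0)

```text
clock: 33.7
position: [0.4805, -0.2565, 0.075]
ee_rot: [0.002, 0.906, 0.423, 0.001]
contact_force: [0.2, -0.6, -0.3]
width: 0.0854
```

servo_tool(steps=[[0,0,0,0,0,0],[0,0,0,0,0,0],[0,0,0,0,0,0]])

```text
clock: 34.0
position: [0.4784, -0.2551, 0.0717]
ee_rot: [-0.001, 0.906, 0.423, -0.0]
contact_force: [0.1, 0.9, 0.6]
width: 0.0852
```

Run:
```python
from m import *
im,d,st=snap('wrist','w16.png');print(cur(),st['contact_force'])
P=cloud('wrist',d,st); Rt=R(st['ee_rot']); T=(P-st['position'])@Rt*1000
h=P[:,:,2]
for v in range(20,260,12):
    k=np.where((h[v]>.009)&(h[v]<.03)&(np.abs(np.arange(560)-280)<100))[0]
    if len(k): print(v,k[[0,-1]],T[v,k[0]].round(1),T[v,k[-1]].round(1),np.median(h[v,k]).round(4))
w=T[60:200,240:330][(h[60:200,240:330]>.0205)]
print('worm',len(w),np.median(w,0),w.min(0),w.max(0))
```

```text
(array([ 0.4786, -0.2552,  0.0719]), np.float64(50.03), 0.08577419457449333) [0.08744179 0.94555311 0.5940241 ]
32 [228 352] [109.7 -26.3  57.1] [109.9  40.2  57.8] 0.015
44 [229 351] [103.5 -25.8  55.8] [104.   39.9  57.7] 0.0157
56 [229 351] [ 97.8 -26.3  57.4] [98.1 40.5 58.8] 0.016
68 [230 350] [ 91.6 -25.9  56.9] [91.5 39.6 55.7] 0.016
80 [230 349] [ 85.4 -26.1  56.9] [85.4 39.5 55.9] 0.0157
92 [229 332] [ 79.  -26.8  56.1] [79.1 30.6 57. ] 0.0157
104 [229 331] [ 72.6 -26.9  55.4] [72.7 30.3 57. ] 0.0157
116 [230 330] [ 66.1 -26.8  57.1] [66.1 30.  57.4] 0.0167
128 [231 330] [ 59.5 -26.2  55.4] [59.5 30.1 56.1] 0.0167
140 [231 329] [ 52.7 -26.6  56.2] [52.8 29.8 56. ] 0.0169
152 [232 329] [ 46.  -26.   54.6] [45.9 30.  55.7] 0.0164
164 [237 324] [ 39.1 -23.4  54.7] [38.8 27.6 56.8] 0.0165
176 [263 298] [31.3 -8.5 58.1] [31.3 12.5 58.2] 0.0146
188 [263 298] [23.9 -8.6 58.5] [23.5 12.7 60.2] 0.0148
200 [263 298] [16.  -8.7 60. ] [16.3 12.8 59. ] 0.0148
212 [263 297] [ 8.6 -8.7 58.9] [ 8.8 12.2 58.3] 0.015
224 [263 297] [ 0.9 -8.8 58.8] [ 1.4 12.3 57.1] 0.0152
236 [263 297] [-7.3 -8.9 59.2] [-6.9 12.5 58.1] 0.0155
248 [264 297] [-14.7  -8.3  57.5] [-15.   12.6  58.1] 0.0154
worm 859 [58.76837236  3.74570939 49.2156747 ] [50.91469695 -5.0733357  46.19874858] [67.76119628 12.80188773 51.22379206]
```

View pics/w16.png

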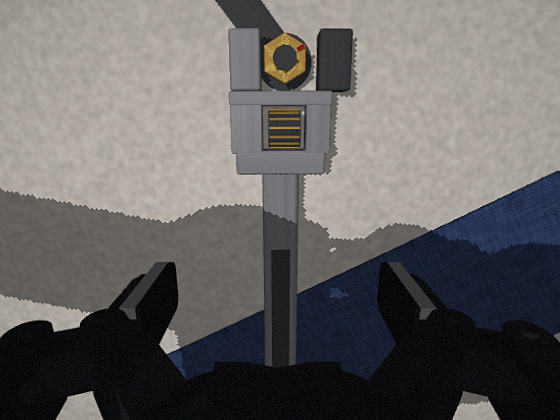

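servo_tool(steps=[[25,3.2,0,0,0,0],[50,3.2,0,0,0,0],[50,3.2,0,0,0,0],[50,3.2,0,0,0,0],[50,3.2,15,0,0,0],[50,3.2,30,0,0,0],[50,3.2,43,0,0,0],[50,3.2,43,0,0,0]], hand=255, grip_force=40)

```text
clock: 34.85
position: [0.5119, -0.2191, 0.0282]
ee_rot: [-0.002, 0.906, 0.423, -0.001]
contact_force: [0.4, 0.8, 0.1]
width: 0.0001
```

servo_tool(steps=[[0,0,2,0,0,0],[0,0,4,0,0,0],[0,0,5,0,0,0],[0,0,5.5,0,0,0],[0,0,5.5,0,0,0]])

```text
clock: 35.35
position: [0.514, -0.2194, 0.0249]
ee_rot: [0.0, 0.906, 0.423, 0.0]
contact_force: [0.7, -0.1, -0.4]
width: 0.0002
```

Run:
```python
from m import *
im,d,st=snap('wrist','w17.png');print(cur(),st['contact_force'])
```

```text
(array([ 0.514 , -0.2194,  0.0249]), np.float64(50.04), 2.8483717467406366e-05) [ 0.70011782 -0.12727218 -0.4335257 ]
```

View pics/w17.png

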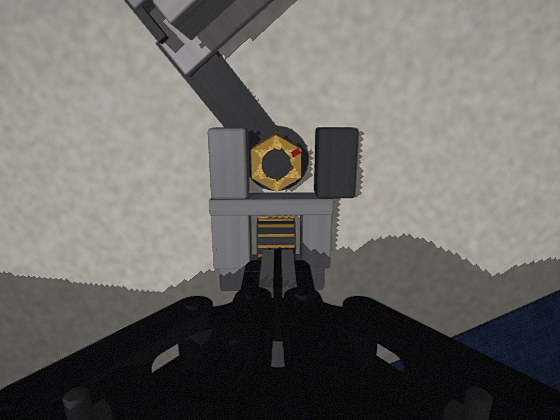

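servo_tool(steps=[[0,0,1,0,0,0],[0,0,1.5,0,0,0],[0,0,2,0,0,0],[0,0,2,0,0,0]])

```text
clock: 35.8
position: [0.5141, -0.2195, 0.0233]
ee_rot: [0.0, 0.906, 0.423, 0.001]
contact_force: [0.2, 0.7, 5.6]
width: 0.0002
```

servo_tool(steps=[[3,0,0,0,0,0],[6,0,0,0,0,0],[9,0,0,0,0,0],[12,0,0,0,0,0],[15,0,0,0,0,0],[15,0,0,0,0,0]])

```text
clock: 36.4
position: [0.5237, -0.208, 0.0235]
ee_rot: [0.001, 0.906, 0.423, 0.0]
contact_force: [-1.5, 0.6, 7.3]
width: -0.0003
```

Run:
```python
from m import *
im,d,st=snap('wrist','w18.png');print(cur(),st['contact_force'])
```

```text
(array([ 0.5237, -0.208 ,  0.0235]), np.float64(50.05), -0.00015349036478556216) [-1.46747139  0.581532    7.28253639]
```

View pics/w18.png

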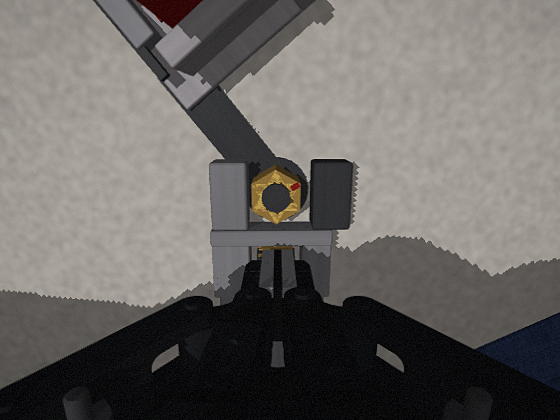

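servo_tool(steps=[[2,0,0,0,0,0],[4,0,0,0,0,0],[4,0,-5,0,0,0],[-6,0,-5,0,0,0],[-16,0,-5,0,0,0],[-16,0,-2,0,0,0],[-16,0,0,0,0,0],[-16,0,0,0,0,0]])

```text
clock: 37.25
position: [0.5126, -0.2207, 0.0228]
ee_rot: [0.0, 0.906, 0.423, -0.0]
contact_force: [-2.7, -1.2, 4.3]
width: -0.0002
```

servo_tool(steps=[[3,0,0,0,0,0],[6,0,0,0,0,0],[9,0,0,0,0,0],[12,0,0,0,0,0],[15,0,0,0,0,0],[18,0,0,0,0,0],[20,0,0,0,0,0],[20,0,0,0,0,0]])

```text
clock: 38.05
position: [0.5262, -0.2045, 0.0232]
ee_rot: [0.0, 0.906, 0.423, 0.0]
contact_force: [-2.1, 1.1, 6.2]
width: -0.0001
```

```bash
cat > jaw.py <<'E'
import sys
from m import *
im,d,st=snap('wrist',sys.argv[1]);print(cur(),st['contact_force'])
P=cloud('wrist',d,st); Rt=R(st['ee_rot']); T=(P-st['position'])@Rt*1000; h=P[:,:,2]
xs=[]
tip=[]
# segments across the mouth at jaw top height
for v in range(120,260):
    k=np.where((h[v]>.012)&(h[v]<.03)&(np.abs(np.arange(560)-280)<110))[0]
    if len(k)<20: continue
    a,b=k[0],k[-1]; wtot=T[v,b,1]-T[v,a,1]
    xs.append((v,round(float(np.median(T[v,k,0])),1),a,b,round(float(T[v,a,1]),1),round(float(T[v,b,1]),1),round(float(wtot),1)))
for r in xs[::6]: print(*[str(t) for t in r])
m=(im[:,:,0].astype(int)-im[:,:,2]>60)&(np.arange(420)[:,None]<215)&(h>.012)&(np.abs(np.arange(560)-280)<60)
print('nut',np.median(T[m],0).round(1), m.sum())
E
python3 jaw.py w19.png
```

```text
(array([ 0.5262, -0.2045,  0.0232]), np.float64(50.03), -0.00013850872482276823) [-2.09324614  1.1047605   6.23331134]
171 42.6 217 342 -27.4 29.3 56.8
177 40.3 210 346 -30.1 31.3 61.4
183 37.6 210 345 -30.3 30.8 61.1
189 34.9 211 345 -30.2 31.0 61.1
195 32.2 211 345 -30.0 31.2 61.1
201 29.4 211 344 -30.5 31.1 61.5
207 26.5 212 344 -30.0 30.8 60.8
213 23.7 212 344 -30.0 31.0 61.0
219 20.8 212 344 -30.4 31.7 62.1
225 17.8 213 343 -29.6 31.1 60.7
231 14.7 213 343 -29.8 31.0 60.8
237 11.6 213 342 -30.9 30.4 61.3
243 8.9 211 332 -31.0 26.2 57.2
249 5.8 212 332 -31.0 26.2 57.2
255 2.7 213 331 -30.5 25.8 56.3
nut [32.5 -0.5  6.2] 815
```

View pics/w19.png

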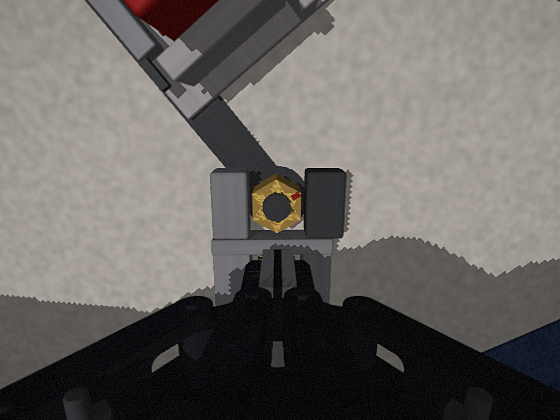

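servo_tool(steps=[[0,0,-5,0,0,0],[-10,0,-5,0,0,0],[-20,0,-5,0,0,0],[-20,0,-2,0,0,0],[-20,0,0,0,0,0],[-20,0,0.3,0,0,0],[-20,0,0.3,0,0,0]])

```text
clock: 38.8
position: [0.5126, -0.2207, 0.0226]
ee_rot: [0.0, 0.906, 0.423, -0.0]
contact_force: [-2.8, -1.9, 5.7]
width: -0.0001
```

servo_tool(steps=[[3,0,0,0,0,0],[6,0,0,0,0,0],[9,0,0,0,0,0],[12,0,0,0,0,0],[15,0,0,0,0,0],[18,0,0,0,0,0],[20,0,0,0,0,0],[20,0,0,0,0,0]])

```text
clock: 39.6
position: [0.5263, -0.2046, 0.0231]
ee_rot: [0.0, 0.906, 0.423, 0.001]
contact_force: [-0.9, 1.3, 9.1]
width: 0.0002
```

```bash
python3 jaw.py w20.png
```

```text
(array([ 0.5263, -0.2046,  0.0231]), np.float64(50.04), 0.00024017066025677338) [-0.86752536  1.33362369  9.09769017]
171 42.6 215 336 -28.2 26.6 54.8
177 40.3 210 340 -30.0 28.4 58.4
183 37.6 210 339 -30.3 28.1 58.3
189 34.9 211 339 -30.2 28.3 58.4
195 32.2 211 339 -30.2 28.4 58.6
201 29.4 211 339 -30.2 28.3 58.5
207 26.6 212 338 -29.8 27.9 57.8
213 23.7 212 338 -30.3 28.3 58.6
219 20.8 212 338 -30.2 28.5 58.6
225 17.8 213 338 -29.9 28.7 58.6
231 14.9 213 337 -30.0 28.0 58.0
237 11.6 214 336 -29.8 27.8 57.6
243 8.9 211 332 -31.3 25.9 57.3
249 5.8 211 332 -31.4 26.3 57.7
255 2.7 213 331 -30.7 26.0 56.7
nut [32.4 -0.7  6.2] 824
```

View pics/w20.png

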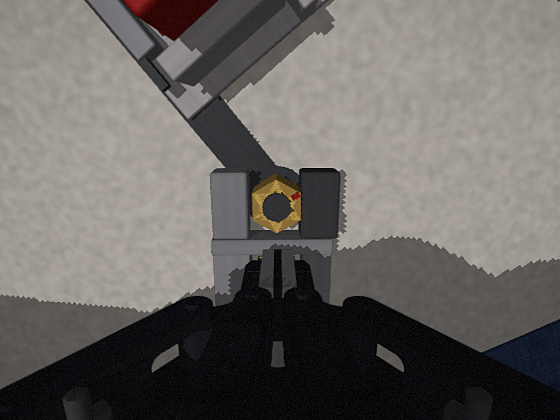

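Another stroke: opening ≈ 24 mm now, gaps visible small. One more.

servo_tool(steps=[[0,0,-5,0,0,0],[-10,0,-5,0,0,0],[-20,0,-5,0,0,0],[-20,0,-2,0,0,0],[-20,0,0,0,0,0],[-20,0,0,0,0,0],[-20,0,0,0,0,0]])

```text
clock: 40.35
position: [0.5125, -0.2209, 0.0226]
ee_rot: [0.0, 0.906, 0.423, -0.001]
contact_force: [-2.5, -2.9, 5.6]
width: -0.0001
```

servo_tool(steps=[[3,0,0,0,0,0],[6,0,0,0,0,0],[9,0,0,0,0,0],[12,0,0,0,0,0],[15,0,0,0,0,0],[18,0,0,0,0,0],[20,0,0,0,0,0],[20,0,0,0,0,0]])

```text
clock: 41.15
position: [0.527, -0.2061, 0.0233]
ee_rot: [0.002, 0.906, 0.423, 0.001]
contact_force: [-0.3, -2.3, 7.5]
width: -0.0002
```

```bash
python3 jaw.py w21.png
```

```text
(array([ 0.527 , -0.2061,  0.0233]), np.float64(50.08), -0.0001531422760768553) [-0.34629191 -2.30683381  7.5492774 ]
169 43.7 214 312 -28.6 15.8 44.4
175 41.2 212 337 -29.1 27.0 56.2
181 38.5 212 336 -29.2 26.6 55.8
187 35.8 212 336 -29.5 26.9 56.4
193 33.1 212 335 -29.8 26.4 56.2
199 30.3 213 335 -29.3 26.7 56.0
205 27.5 213 335 -29.3 26.9 56.2
211 24.7 213 334 -29.5 26.4 55.9
217 21.8 213 334 -29.8 26.5 56.3
223 18.8 214 334 -29.2 26.7 55.9
229 15.8 214 333 -29.3 26.3 55.6
235 12.6 213 333 -30.7 26.4 57.1
241 9.8 212 333 -30.8 26.5 57.3
247 6.7 212 333 -30.9 26.9 57.7
253 3.7 213 331 -30.8 25.9 56.6
259 0.6 214 331 -30.1 26.0 56.1
nut [33.  -2.7  6.3] 858
```

View pics/w21.png

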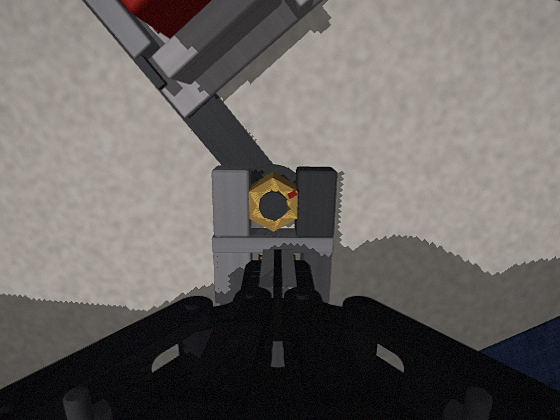

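servo_tool(steps=[[0,0,-15,0,0,0],[0,0,-50,0,0,0],[-30,-1,-55,0,0,0],[-62,-1.5,-55,0,0,0],[-62,-1.5,-55,0,0,0],[-62,-1.5,-55,0,0,0],[-62,-1.5,-55,0,0,0],[-62,-1.5,-55,0,0,0]], hand=0)

```text
clock: 42.0
position: [0.4855, -0.2506, 0.0769]
ee_rot: [-0.0, 0.906, 0.423, 0.0]
contact_force: [0.2, 0.4, 0.9]
width: 0.0854
```

Run:
```python
from m import *
im,d,st=snap('wrist','w22.png');print(cur(),st['contact_force'])
P=cloud('wrist',d,st); Rt=R(st['ee_rot']); T=(P-st['position'])@Rt*1000
h=P[:,:,2]; L=[]
for v in range(20,260,8):
    k=np.where((h[v]>.009)&(h[v]<.03)&(np.abs(np.arange(560)-280)<100))[0]
    if len(k):
        print(v,T[v,k[0]].round(1),T[v,k[-1]].round(1),np.median(h[v,k]).round(4))
        if v>180: L.append([T[v,k[0],0],(T[v,k[0],1]+T[v,k[-1],1])/2])
L=np.array(L);f=np.polyfit(L[:,0],L[:,1],1);print('handle y at x0',f[1],'ang deg',np.degrees(f[0]))
```

```text
(array([ 0.4855, -0.2506,  0.077 ]), np.float64(50.09), 0.08533407502324786) [0.23212946 0.35539908 0.86660868]
52 [100.4 -26.2  61.6] [100.6  29.9  62.1] 0.0151
60 [ 96.3 -26.4  61.8] [96.4 29.5 62.1] 0.0156
68 [ 92.2 -26.5  62. ] [92.2 30.2 61.9] 0.0157
76 [ 87.9 -26.1  61.7] [88.  29.9 62.5] 0.0158
84 [ 83.6 -26.2  61.3] [83.7 30.  62.1] 0.0159
92 [ 79.3 -26.3  61.2] [79.4 30.5 63.9] 0.0156
100 [ 74.9 -26.6  62.5] [75.  29.9 62.6] 0.0156
108 [ 70.5 -27.9  62.3] [70.5 30.  62.3] 0.0158
116 [ 66.  -27.4  61.2] [66.  29.5 61.9] 0.0158
124 [ 61.5 -26.9  61.2] [61.5 29.1 61.4] 0.0162
132 [ 57.  -27.   60.4] [56.9 29.4 62.2] 0.0164
140 [ 52.2 -27.4  61.9] [52.3 28.9 62.1] 0.0168
148 [ 47.7 -27.3  60.5] [47.6 29.1 61.8] 0.0167
156 [ 42.8 -27.6  61.6] [42.8 29.3 62.1] 0.0167
164 [ 38.3 -27.   59.9] [38.2 28.7 60.5] 0.0163
172 [ 33.3 -24.9  60.8] [33.2 26.6 61.4] 0.0164
180 [ 28.6 -24.9  59.8] [28.1 25.6 62.3] 0.0167
188 [ 22.9 -10.   63.1] [22.7 11.1 64. ] 0.0148
196 [ 17.8 -10.1  63. ] [17.5 11.2 64.1] 0.0148
204 [ 12.5 -10.1  63.5] [11.9 11.3 65.9] 0.0147
212 [  6.9 -10.3  64.5] [ 7.1 10.7 63.9] 0.0149
220 [  1.8 -10.3  63.9] [ 2.1 10.7 62.9] 0.0152
228 [ -3.5 -10.4  63.5] [-3.4 10.8 63.4] 0.015
236 [ -8.9 -10.4  63.4] [-9.  10.9 63.7] 0.0153
244 [-14.2 -10.5  62.9] [-14.6  11.   63.9] 0.0152
252 [-19.6 -10.5  62.4] [-19.6  10.3  62.4] 0.0155
handle y at x0 0.2801162318988905 ang deg 0.7316449830239348
```

View pics/w22.png

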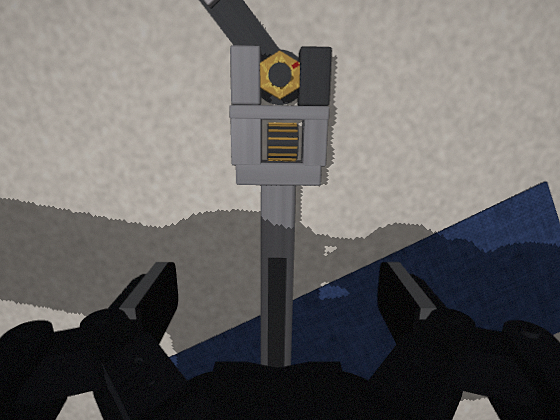

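servo_tool(steps=[[-8,0,20,0,0,0.5],[-8,0,45,0,0,0.5],[-8,0,64,0,0,0.5],[-8,0,72,0,0,0.5],[-8,0,72.5,0,0,0.5],[-8,0,72.5,0,0,0.5]])

```text
clock: 42.65
position: [0.4806, -0.2575, 0.0051]
ee_rot: [0.0, 0.908, 0.419, 0.001]
contact_force: [0.5, 0.8, 0.6]
width: 0.0856
```

servo_tool(steps=[[0,0,0,0,0,0],[0,0,0,0,0,0],[0,0,0,0,0,0],[0,0,0,0,0,0],[0,0,0,0,0,0],[0,0,0,0,0,0],[0,0,0,0,0,0],[0,0,0,0,0,0]], hand=255, grip_force=60)

```text
clock: 43.45
position: [0.4803, -0.2577, 0.0054]
ee_rot: [0.001, 0.908, 0.419, 0.001]
contact_force: [-1.2, 0.1, 6.5]
width: 0.0202
```

Run:
```python
from m import *
st=telemetry.get_state();c=cur();print(c,st['contact_force'],st['moment'])
p0=c[0][:2]; r=p0-NUT; print('r',np.linalg.norm(r),np.degrees(np.arctan2(*r[::-1])))
# arc rows in current tool frame, clockwise about NUT
Rt=R(st['ee_rot'])
for a in range(3,58,3):
    t=np.radians(-a); M=np.array([[np.cos(t),-np.sin(t)],[np.sin(t),np.cos(t)]])
    p=NUT+M@r; d=Rt.T@np.r_[p-p0,0]*1000; print(a,d.round(1))
```

```text
(array([ 0.4803, -0.2577,  0.0054]), np.float64(49.55), 0.020237128241650925) [-1.1540164   0.12388664  6.47206099] [0.09008062 0.042953   0.18126779]
r 0.09711978428723982 -130.63648860833808
3 [ 0.1 -5.1 -0. ]
6 [  0.6 -10.1  -0. ]
9 [  1.2 -15.2  -0. ]
12 [  2.2 -20.2  -0. ]
15 [  3.4 -25.1  -0. ]
18 [  4.9 -30.   -0. ]
21 [  6.6 -34.8  -0.1]
24 [  8.5 -39.5  -0.1]
27 [ 10.7 -44.1  -0.1]
30 [ 13.2 -48.5  -0.1]
33 [ 15.8 -52.8  -0.1]
36 [ 18.7 -57.   -0.1]
39 [ 21.8 -61.   -0.1]
42 [ 25.2 -64.9  -0.1]
45 [ 28.7 -68.6  -0.1]
48 [ 32.4 -72.1  -0.1]
51 [ 36.3 -75.4  -0.1]
54 [ 40.3 -78.4  -0.1]
57 [ 44.5 -81.3  -0.1]
```

servo_tool(steps=[[0.1,-5.1,-1,0,0,3],[0.6,-10.1,-1,0,0,6],[1.2,-15.2,-1,0,0,9],[2.2,-20.2,-1,0,0,12],[3.4,-25.1,-1,0,0,15],[4.9,-30,-1,0,0,18],[6.6,-34.8,-1,0,0,21],[8.5,-39.5,-1,0,0,24]])

```text
clock: 44.25
position: [0.4551, -0.2252, 0.0052]
ee_rot: [-0.0, 0.975, 0.22, 0.0]
contact_force: [0.2, 0.2, -2.2]
width: 0.0199
```

Run:
```python
from m import *
im,d,st=snap('wrist','w23.png');c=cur();print(c,st['contact_force'],st['moment'])
p0=c[0][:2]; r=p0-NUT; print('r',np.linalg.norm(r),np.degrees(np.arctan2(*r[::-1])))
Rt=R(st['ee_rot'])
for a in range(3,34,3):
    t=np.radians(-a); M=np.array([[np.cos(t),-np.sin(t)],[np.sin(t),np.cos(t)]])
    p=NUT+M@r; d=Rt.T@np.r_[p-p0,0]*1000; print(a,d.round(1))
```

```text
(array([ 0.4548, -0.2245,  0.0052]), np.float64(25.32), 0.019710331981975453) [ 0.22952391  0.18554653 -2.21207872] [-0.01207539 -0.22204545  0.1752737 ]
r 0.09755415162872363 -155.4709826189632
3 [ 0.2 -5.1 -0. ]
6 [  0.7 -10.2  -0. ]
9 [  1.4 -15.2  -0. ]
12 [  2.4 -20.2   0. ]
15 [  3.7 -25.2   0. ]
18 [  5.2 -30.1   0. ]
21 [  7.  -34.9   0. ]
24 [  9.  -39.5   0. ]
27 [ 11.3 -44.1   0. ]
30 [ 13.8 -48.6   0. ]
33 [ 16.6 -52.9   0. ]
```

View pics/w23.png

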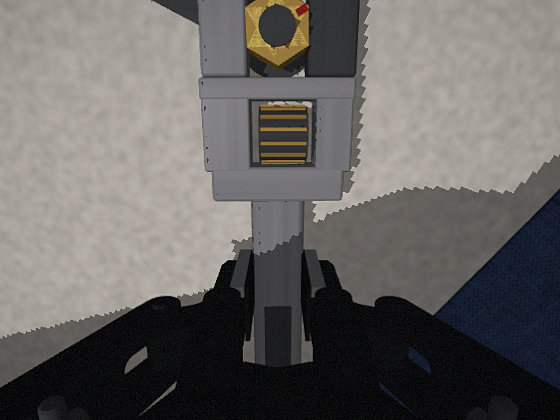

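servo_tool(steps=[[0.2,-5.1,0,0,0,3],[0.7,-10.2,0,0,0,6],[1.4,-15.2,0,0,0,9],[2.4,-20.2,0,0,0,12],[3.7,-25.2,0,0,0,15],[5.2,-30.1,0,0,0,18],[7,-34.9,0,0,0,21],[9,-39.5,0,0,0,24]])

```text
clock: 45.1
position: [0.4456, -0.1856, 0.0052]
ee_rot: [-0.0, 1.0, 0.013, -0.001]
contact_force: [-1.2, -0.3, -2.6]
width: 0.0204
```

Run:
```python
from m import *
st=telemetry.get_state();c=cur();print(c,st['contact_force'],st['moment'])
p0=c[0][:2]; r=p0-NUT; print('r',np.linalg.norm(r),np.degrees(np.arctan2(*r[::-1])))
Rt=R(st['ee_rot'])
for a in range(1,9,1):
    t=np.radians(-a); M=np.array([[np.cos(t),-np.sin(t)],[np.sin(t),np.cos(t)]])
    p=NUT+M@r; d=Rt.T@np.r_[p-p0,0]*1000; print(a,d.round(1))
```

```text
(array([ 0.4456, -0.1856,  0.0052]), np.float64(1.5), 0.020378237627353985) [-1.21746652 -0.31225711 -2.59175737] [-0.12462038  0.04601993  0.17282104]
r 0.09796306702017855 -179.06416442196095
1 [ 0.  -1.7  0. ]
2 [ 0.1 -3.4  0. ]
3 [ 0.2 -5.1  0. ]
4 [ 0.3 -6.8  0. ]
5 [ 0.5 -8.5  0. ]
6 [  0.6 -10.2   0. ]
7 [  0.8 -11.9   0. ]
8 [  1.1 -13.6   0. ]
```

servo_tool(steps=[[0,-1.7,0,0,0,1],[0.1,-3.4,0,0,0,2],[0.2,-5.1,0,0,0,3],[0.3,-6.8,0,0,0,4],[0.3,-6.8,0,0,0,4],[0.3,-6.8,0,0,0,4]])

```text
clock: 45.7
position: [0.4457, -0.1787, 0.0055]
ee_rot: [-0.0, 1.0, -0.021, -0.001]
contact_force: [-3.8, -0.2, -3.5]
width: 0.0202
```

Run:
```python
from m import *
im,d,st=snap('wrist','w24.png');c=cur();print(c,st['contact_force'],st['moment'])
snap('top','t24.png')
```

```text
(array([ 0.4457, -0.1787,  0.0055]), np.float64(-2.46), 0.02020456230720121) [-3.78308801 -0.16131022 -3.4572161 ] [-0.03739898  0.55076481  0.04144816]
```

View pics/w24.png

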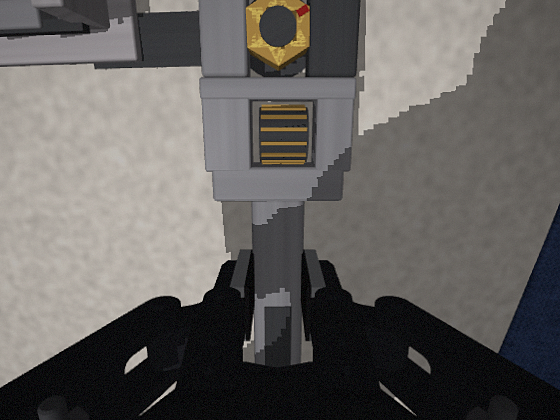

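servo_tool(steps=[[0,-1.7,0,0,0,1],[0,-3.4,0,0,0,2],[-0.1,-5.1,0,0,0,3],[-0.1,-6.8,0,0,0,4],[-0.1,-6.8,0,0,0,4],[-0.1,-6.8,0,0,0,4]])

```text
clock: 46.4
position: [0.4469, -0.172, 0.0057]
ee_rot: [-0.0, 0.998, -0.056, 0.0]
contact_force: [-3.1, 0.8, -4.5]
width: 0.02
```

Run:
```python
from m import *
im,d,st=snap('wrist','w25.png');c=cur();print(c,st['contact_force'],st['moment'])
```

```text
(array([ 0.4469, -0.1721,  0.0057]), np.float64(-6.47), 0.020079008839998698) [-3.11779444  0.79151825 -4.46961988] [0.1706208  0.55233677 0.28024274]
```

View pics/w25.png

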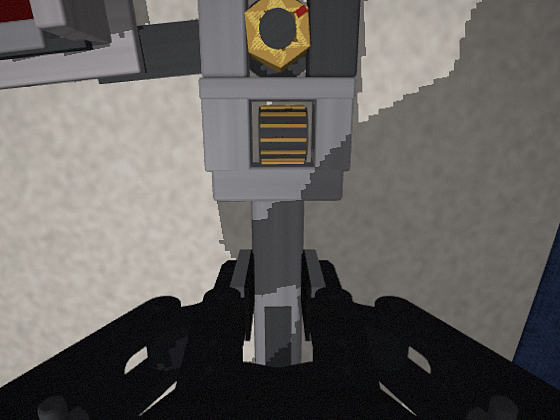

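servo_tool(steps=[[-0.1,-1.7,0,0,0,1],[-0.2,-3.4,0,0,0,2],[-0.3,-5.1,0,0,0,3],[-0.3,-5.1,0,0,0,3],[-0.3,-5.1,0,0,0,3]])

```text
clock: 46.95
position: [0.4477, -0.1672, 0.0059]
ee_rot: [0.0, 0.997, -0.083, 0.001]
contact_force: [-0.5, 2.7, -5.1]
width: 0.02
```

Run:
```python
from m import *
im,d,st=snap('wrist','w26.png');c=cur();print(c,st['contact_force'],st['moment'])
```

```text
(array([ 0.4477, -0.1672,  0.0059]), np.float64(-9.47), 0.019764286062879263) [-0.51203507  2.67257098 -5.08640972] [0.28836927 0.11833329 0.35423458]
```

View pics/w26.png

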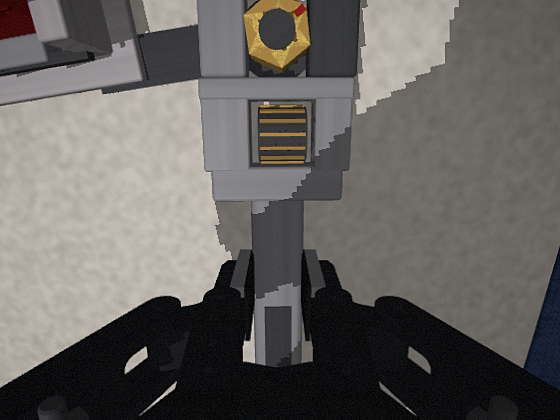

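```bash
cat > nutang.py <<'E'
import sys
from m import *
for f in sys.argv[1:]:
    z=np.load('pics/'+f);im,d=z['im'],z['d'];st={'position':z['p'],'ee_rot':z['q']}
    hsv=cv2.cvtColor(im,cv2.COLOR_RGB2HSV); m=(hsv[:,:,0]>=8)&(hsv[:,:,0]<32)&(hsv[:,:,1]>110)&(hsv[:,:,2]>60); m[100:]=0
    m|= (hsv[:,:,1]>150)&((hsv[:,:,0]<8)|(hsv[:,:,0]>172))&(hsv[:,:,2]>60); m[100:]=0; m[:,:230]=0;m[:,330:]=0
    v,u=np.where(m); Q=at_z('wrist',np.c_[u,v],.0175,st)[:,:2]*1000
    P=cloud('wrist',d,st); k=P[v,u,2]>.0145; Q=Q[k]
    # red dot direction
    r=(hsv[:,:,1]>150)&((hsv[:,:,0]<6)|(hsv[:,:,0]>172))&(hsv[:,:,2]>60); r[:, :230]=0;r[:,330:]=0;r[100:]=0
    v,u=np.where(r); D=at_z('wrist',np.c_[u,v],.0175,st)[:,:2].mean(0)*1000
    print(f,len(Q),'extent',Q.min(0),Q.max(0),'red',D,'dir from nut',np.degrees(np.arctan2(*(D-NUT*1000)[::-1])))
E
python3 nutang.py w15.npz w23.npz w24.npz w25.npz w26.npz
```

```text
w15.npz 2375 extent [ 531.27162547 -195.52880474] [ 556.0501065  -171.98563244] red [ 553.6916106  -185.16680215] dir from nut -6.563078691704593
w23.npz 2279 extent [ 531.98246061 -196.10553501] [ 554.22967357 -171.18737742] red [ 552.01830737 -189.03182412] dir from nut -30.718560914675336
w24.npz 2315 extent [ 530.40265433 -194.53418659] [ 551.84703362 -172.45260606] red [ 548.06558869 -192.22733742] dir from nut -61.2397404078521
w25.npz 2378 extent [ 530.32824437 -194.66320086] [ 552.86922338 -172.37129295] red [ 548.01994279 -192.24982077] dir from nut -61.55014570288758
w26.npz 2386 extent [ 530.36321354 -194.62457235] [ 553.27248968 -172.41197322] red [ 548.01316138 -192.25123199] dir from nut -61.59066840833403
```

```bash
python3 - <<'E'
from m import *
for f in ['w22','w24','w26']:
    z=np.load(f'pics/{f}.npz');im,d=z['im'],z['d'];st={'position':z['p'],'ee_rot':z['q']}
    P=cloud('wrist',d,st); Rt=R(st['ee_rot']); T=(P-st['position'])@Rt*1000; h=P[:,:,2]
    W=[]
    for v in (range(56,90,2) if f=='w22' else range(4,70,3)):
        k=np.where((h[v]>.010)&(h[v]<.03)&(np.abs(np.arange(560)-280)<110))[0]
        W.append((T[v,k[-1],1],T[v,k[0],1]))
    W=np.array(W); hh=[]
    Wb=[]
    for v in (range(112,160,4) if f=='w22' else range(100,165,5)):
        k=np.where((h[v]>.010)&(h[v]<.03)&(np.abs(np.arange(560)-280)<110))[0]; Wb.append((T[v,k[-1],1],T[v,k[0],1]))
    Wb=np.array(Wb)
    print(f,'jaws',np.median(W,0).round(2),np.median(W[:,0]-W[:,1]).round(2),'body',np.median(Wb[:,0]-Wb[:,1]).round(2))
E
python3 - <<'E'
import cv2
im=cv2.imread('pics/w26.png')[0:90,180:380]; cv2.imwrite('pics/w26z.png',cv2.resize(im,None,fx=4,fy=4,interpolation=cv2.INTER_CUBIC))
E
```

```text
w22 jaws [ 30.58 -25.68] 56.18 body 56.38
w24 jaws [ 29.31 -26.98] 56.3 body 56.47
w26 jaws [ 29.35 -27.65] 57.08 body 56.45
```

View pics/w26z.png

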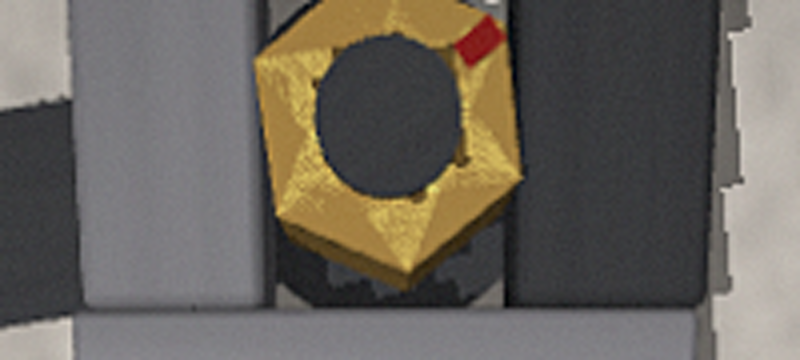

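Run:
```python
from m import *
st=telemetry.get_state();c=cur()
p0=c[0][:2]; r=p0-NUT; print('r',np.linalg.norm(r),np.degrees(np.arctan2(*r[::-1])))
Rt=R(st['ee_rot'])
for a in (2.5,5,7.5):
    t=np.radians(a); M=np.array([[np.cos(t),-np.sin(t)],[np.sin(t),np.cos(t)]])
    p=NUT+M@r; d=Rt.T@np.r_[p-p0,0]*1000; print(a,d.round(1))
```

```text
r 0.09731116328561691 170.05853013686664
2.5 [ 0.1  4.2 -0. ]
5 [0.3 8.5 0. ]
7.5 [ 0.7 12.7  0. ]
```

servo_tool(steps=[[0.1,4.2,0,0,0,-2.5],[0.3,8.5,0,0,0,-5],[0.7,12.5,0,0,0,-7.3],[0.7,12.5,0,0,0,-7.3],[0.7,12.5,0,0,0,-7.3]])

```text
clock: 47.5
position: [0.4467, -0.1796, 0.006]
ee_rot: [0.0, 1.0, -0.02, 0.001]
contact_force: [1.5, 2.9, -4.2]
width: 0.0203
```

```bash
python3 - <<'E'
from m import *
im,d,st=snap('wrist','w27.png');c=cur();print(c,st['contact_force'],st['moment'])
E
python3 nutang.py w27.npz
```

```text
(array([ 0.4465, -0.1796,  0.006 ]), np.float64(-2.23), 0.020227152927177257) [ 1.46055236  2.91127629 -4.20671238] [ 0.49195707 -0.24434037  0.27566263]
w27.npz 2411 extent [ 530.39286598 -194.4772147 ] [ 552.90744299 -172.34513448] red [ 548.00586419 -192.27604101] dir from nut -61.70174308932646
```

View pics/w27.png

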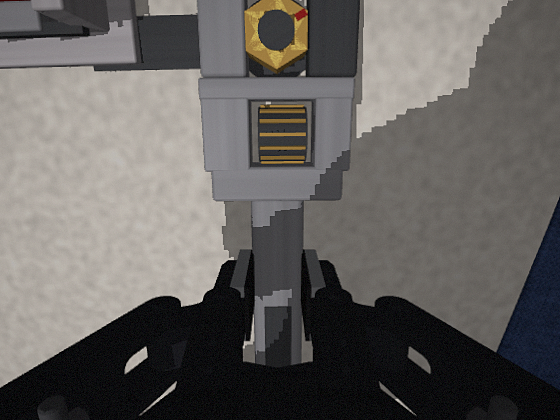

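servo_tool(steps=[[0,0,-3,0,0,0],[0,0,-7,0,0,0],[0,0,-12,0,0,0],[0,0,-18,0,0,0],[0,0,-25,0,0,0],[0,0,-35,0,0,0],[0,0,-50,0,0,0],[0,0,-50,0,0,0]])

```text
clock: 48.35
position: [0.4475, -0.1808, 0.0581]
ee_rot: [0.002, 1.0, -0.019, 0.003]
contact_force: [0.4, -0.7, -3.9]
width: 0.02
```

Run:
```python
from m import *
im,d,st=snap('wrist','w28.png');c=cur();print(c,st['contact_force'],st['moment'])
# grip point of wrench is ~2.5mm ahead (x=-97.5 held): aim grip at mat centre-ish
print(go([.472,-.374,.06],np.radians(-12)))
```

```text
(array([ 0.4469, -0.1804,  0.0571]), np.float64(-2.18), 0.02023129186129295) [ 0.38996063 -0.65678377 -3.90540929] [-0.04214503  0.02597102  0.03915107]
[ 3.250e+01  1.925e+02 -2.300e+00  1.000e-01 -2.000e-01  9.800e+00]
```

View pics/w28.png

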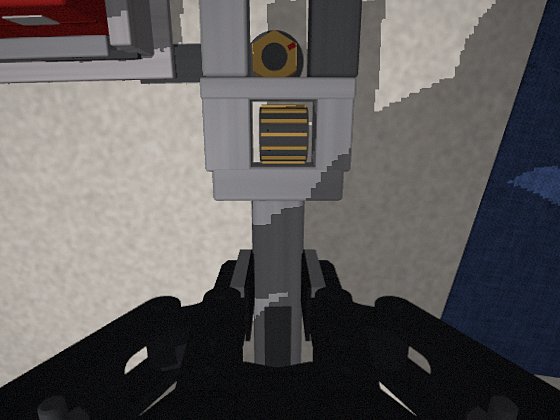

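Nut stays tight, wrench clear. Back to the mat.

servo_tool(steps=[[6,38,-2,0,0,5],[13,76,-2,0,0,9.8],[19,114,-2,0,0,9.8],[26,152,-2,0,0,9.8],[32.5,192.5,-2,0,0,9.8],[32.5,192.5,-2,0,0,9.8],[32.5,192.5,-2,0,0,9.8],[32.5,192.5,-2,0,0,9.8]])

```text
clock: 49.2
position: [0.4699, -0.3717, 0.0568]
ee_rot: [-0.001, 0.995, -0.104, -0.001]
contact_force: [0.2, -0.8, -4.0]
width: 0.0202
```

servo_tool(steps=[[0,0,20,0,0,0],[0,0,35,0,0,0],[0,0,45,0,0,0],[0,0,48,0,0,0],[0,0,50,0,0,0],[0,0,50,0,0,0]])

```text
clock: 49.8
position: [0.4712, -0.373, 0.0083]
ee_rot: [0.0, 0.995, -0.104, 0.001]
contact_force: [-0.4, 0.2, -4.0]
width: 0.0199
```

Run:
```python
from m import *
st=telemetry.get_state();c=cur();print(c,st['contact_force'],st['moment'])
```

```text
(array([ 0.4712, -0.373 ,  0.0083]), np.float64(-11.94), 0.019895381641723685) [-0.37060582  0.2001959  -3.9953295 ] [0.14416889 0.02819752 0.00730828]
```

servo_tool(steps=[[0,0,0.7,0,0,0],[0,0,1.5,0,0,0],[0,0,1.5,0,0,0]])

```text
clock: 50.1
position: [0.4714, -0.3735, 0.007]
ee_rot: [0.0, 0.995, -0.104, 0.001]
contact_force: [-0.8, 2.1, -0.4]
width: 0.0201
```

servo_tool(steps=[[0,0,0,0,0,0],[0,0,0,0,0,0],[0,0,0,0,0,0],[0,0,0,0,0,0],[0,0,0,0,0,0],[0,0,-30,0,0,0],[0,0,-80,0,0,0],[0,0,-120,0,0,0]], hand=0)

```text
clock: 50.9
position: [0.471, -0.3734, 0.128]
ee_rot: [0.0, 0.995, -0.104, 0.001]
contact_force: [0.9, -0.7, -0.8]
width: 0.0857
```

servo_tool(steps=[[-10,-40,-40,0,0,0],[-10,-80,-80,0,0,0],[-10,-80,-100,0,0,0],[-10,-80,-100,0,0,0],[-10,-80,-100,0,0,0]])

```text
clock: 51.4
position: [0.4778, -0.2928, 0.227]
ee_rot: [0.001, 0.995, -0.104, 0.001]
contact_force: [-0.4, 1.1, -0.6]
width: 0.0852
```

```bash
python3 - <<'E'
from m import *
im,d,st=snap('wrist','w29.png');c=cur();print(c,st['contact_force'])
P=cloud('wrist',d,st);h=np.nan_to_num(P[:,:,2])
snap('top','t29.png'); t,dt,_=snap('scene','s29.png')
E
python3 boxes.py w29.npz
```

```text
(array([ 0.4771, -0.2928,  0.2257]), np.float64(-11.96), 0.08540298666162921) [-0.37691634  1.1134273  -0.59575203]
[ 28. 128.] 0.0652 [579.1 -77.6] [67.3 44.8] 88.3 [126.  57.  56.]
```

View pics/w29.png

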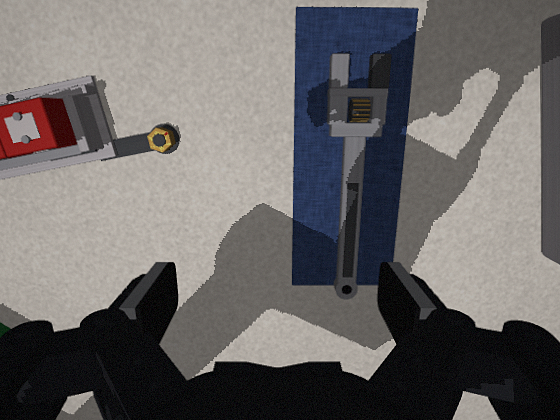

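View pics/t29.png

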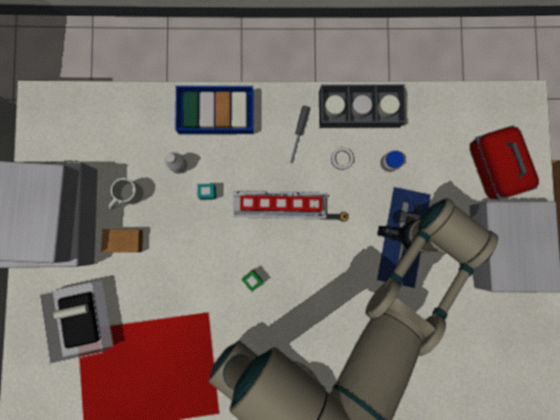

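View pics/s29.png

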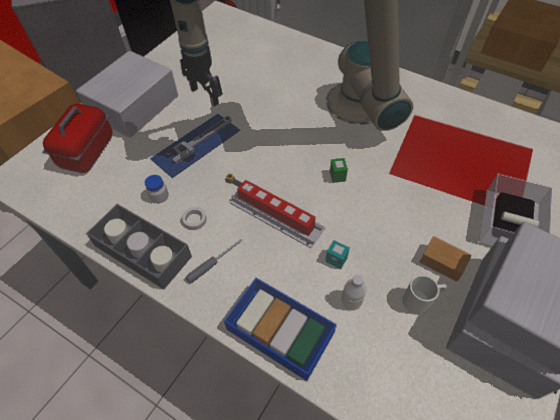

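Run:
```python
from m import *
print(go([.56,.01,.25],np.radians(60)))
```

```text
[ 1.840e+01 -3.136e+02 -2.500e+01 -1.000e-01  1.000e-01 -7.200e+01]
```

servo_tool(steps=[[18,-314,-25,0,0,-72],[18,-314,-25,0,0,-72],[18,-314,-25,0,0,-72],[18,-314,-25,0,0,-72],[18,-314,-25,0,0,-72],[18,-314,-25,0,0,-72],[18,-314,-25,0,0,-72],[18,-314,-25,0,0,-72]])

```text
clock: 52.35
position: [0.5606, 0.0131, 0.2497]
ee_rot: [-0.001, 0.877, 0.48, -0.0]
contact_force: [-0.2, 0.2, -1.3]
width: 0.0853
```

servo_tool(steps=[[0,0,0,0,0,-3],[0,0,0,0,0,-3],[0,0,0,0,0,-3]])

```text
clock: 52.65
position: [0.56, 0.0102, 0.2501]
ee_rot: [-0.0, 0.867, 0.498, -0.001]
contact_force: [-0.8, -0.5, 0.6]
width: 0.0852
```

Run:
```python
from m import *
im,d,st=snap('wrist','w30.png');print(cur())
for r in __import__('boxes').boxes('w30.npz')[0]: print(r[0],r[1],np.round(r[2],1),np.round(r[3],1),r[4],r[5], rl(np.r_[np.array(r[2])/1000,0]))
P=cloud('wrist',d,st);h=np.nan_to_num(P[:,:,2]); hsv=cv2.cvtColor(im,cv2.COLOR_RGB2HSV)
w=((hsv[:,:,1]<60)&(hsv[:,:,2]>90)&(h>.058)&(h<.072)).astype(np.uint8)
n,l,s,c=cv2.connectedComponentsWithStats(w)
for i in range(1,n):
    if s[i,4]>60: print(s[i,4],rl(P[l==i].mean(0)))
```

```text
(array([0.5601, 0.0101, 0.2504]), np.float64(59.68), 0.0854788615983413)
[288. 155.] 0.0656 [582.1  14.9] [250.6  44.4] 88.79208374023438 [107.  47.  46.] [ 0.6 74.3  0. ]
[ 58. 205.] 0.0596 [350.1 102.9] [51.4 44.7] 40.760807037353516 [49. 81. 54.] [-233.1  157.7    0. ]
747 [  0.7 174.6  66.1]
653 [  0.6 124.6  66.2]
590 [ 0.7 74.6 66.3]
526 [-234.   158.3   60.4]
527 [ 0.5 24.6 66.3]
```

View pics/w30.png

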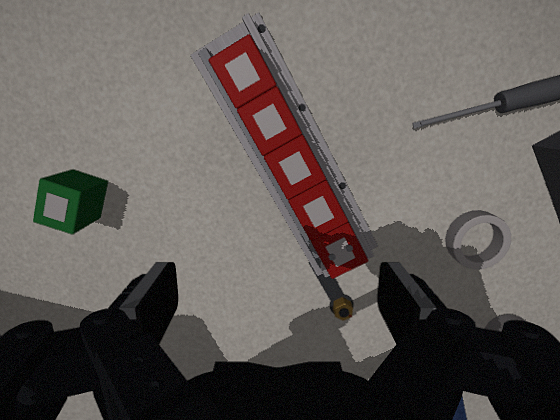

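Row is flush (25/75/125/175 within half a millimetre), clamped. Robot is clear of everything; handing in.

```bash
python3 -c "
from rig import sign_off
print(sign_off())"
```

```text
the job is handed in; nothing more can be done
None
```

All four loose red boxes are in the rail, the nut is turned to its stop with the wrench, and the wrench is back on its mat. I handed the job in at about 53 s; the hand-in gave no verdict.

What the last checks showed:
- **Boxes:** The lid patches measured y = 24.6, 74.6, 124.6 and 174.6 mm in the rail frame. The whole row, including the screwed-on box, is 250.6 mm long, which means no gaps. x is about +0.6 mm and the tops are about 66 mm high, so all four are upright on the rail floor.
- **Nut:** Its marked corner stopped at about -61.5° and stayed there while the wrench was pushed further. My estimate of the nut's turn is about 1.05 rad, which is the stop.
- **Wrench:** I closed the jaws on the nut itself, and the opening measured about 22 mm. It lies flat and along the mat, with the grip point about 6 mm from the mat's centre by the placing pose.
- **Other things:** The top and scene pictures show the table items where they were at the start. I judged this by eye and did not measure it.

I over-turned the wrench by about 8° after the nut had reached its stop, because the wrist force hardly rose there. I then turned it back before lifting it off. The nut did not move in either direction.

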